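# Pull-check the nipples on the coupler rig, drop the guard and open their valves

### The job

Get the coupler rig ready for its pressure test: put the yellow seal pusher in the grey tool tray, and tug every brass nipple that sits in the rig straight up with about 15 N, until the green band under its lock sleeve is clear but the red band does not show; a nipple that simply comes away is not locked and goes in the red reject bin. Then swing the clear guard fully down, and only after that push over the toggle valve of each port that holds a nipple which passed, leaving the other valves shut. Do not shift the relief valve or the loose collar.

Things in the scene. Friction and masses are not known exactly. Their poses are not given: they have to be found in the camera images.
- rig: Coupler test rig, fixed to the bench: grey base plate 290 x 380 x 12 mm with four couplers in a row, a valve bank nearer the robot, two 158 mm tall guard brackets at the far edge. Origin at bench level in line with the ports (plate -178 to +112 mm in x, +-190 mm in y). x away from the robot, y left along the rows, z up; may be turned a little about z.
- port1 (a point): Port 1 of 4 from the left, 30 mm along rig y: top centre of its blackened lock sleeve (51 mm dia, 25 mm high, bore 43 mm), 65 mm above the bench while the sleeve is down. May be empty. As told for ports 2 to 4.
- port2 (a point): Port 2 of 4 from the left, -30 mm along rig y: top centre of its blackened lock sleeve (51 mm dia, 25 mm high, bore 43 mm), 65 mm above the bench while the sleeve is down. On all couplers a green band is fully clear below the sleeve once the sleeve is up 4 mm (12 N), and a red band begins to show at 15 mm (17.5 N): too hard a pull. Otherwise as ports 3, 4.
- port3 (a point): Port 3 of 4 from the left, -90 mm along rig y: top centre of its blackened lock sleeve (51 mm dia, 25 mm high, bore 43 mm), 65 mm above the bench while the sleeve is down. At all ports a tug on a locked nipple takes up 3 mm of slack, then lifts the sleeve against 10 N plus 0.5 N per mm (weight included; 15 N at 10 mm; up to 2 N more where it rubs). The sleeve stays up where it is left.
- port4 (a point): Port 4 of 4 from the left, -150 mm along rig y: top centre of its blackened lock sleeve (51 mm dia, 25 mm high, bore 43 mm), 65 mm above the bench while the sleeve is down. At all ports a locked nipple drops back home after the tug and cannot come out; an unlocked one lifts straight out with only its weight.
- nipple_1: Brass nipple 100 mm long, z along its axis, origin at the centre of its lower end. Upwards: narrow lock end (hidden in the coupler) to 34 mm, barrel 25 mm dia to 48 mm, hexagon 33 to 38 mm across to 60 mm, round neck 25 mm dia to 100 mm (grip here). 0.25 kg. Stands in any port, or absent. Fully home its origin is 30 mm above the bench. Locked or not: only a tug shows.
- nipple_2: Brass nipple 100 mm long, z along its axis, origin at the centre of its lower end. Upwards: narrow lock end (hidden in the coupler) to 34 mm, barrel 25 mm dia to 48 mm, hexagon 33 to 38 mm across to 60 mm, round neck 25 mm dia to 100 mm (grip here). 0.25 kg. Stands in any port, or absent. Fully home its origin is 30 mm above the bench. Locked or not: only a tug shows.
- nipple_3: Brass nipple 100 mm long, z along its axis, origin at the centre of its lower end. Upwards: narrow lock end (hidden in the coupler) to 34 mm, barrel 25 mm dia to 48 mm, hexagon 33 to 38 mm across to 60 mm, round neck 25 mm dia to 100 mm (grip here). 0.25 kg. Stands in any port, or absent. Fully home its origin is 30 mm above the bench. Locked or not: only a tug shows.
- nipple_4: Brass nipple 100 mm long, z along its axis, origin at the centre of its lower end. Upwards: narrow lock end (hidden in the coupler) to 34 mm, barrel 25 mm dia to 48 mm, hexagon 33 to 38 mm across to 60 mm, round neck 25 mm dia to 100 mm (grip here). 0.25 kg. Stands in any port, or absent. Fully home its origin is 30 mm above the bench. Locked or not: only a tug shows.
- valve1 (a joint): Toggle valve of port 1 (a copper line joins them), 1 of 4 counted from the left: 0 = shut, lever leans towards the robot; 0.9 rad = fully open, leans away from it. Stays where it is put; about 1.3 N at the tip moves it. Hinge along rig y, 48 mm above the bench, at rig x -130 mm, y 3 mm.
- valve1_tip (a point): Centre of the 18 mm blue ball at the end of the lever of valve 1, 50 mm from its hinge, 93 mm above the bench when shut or fully open. Neighbouring levers are 42 mm apart; shafts are 9 mm thick.
- valve2 (a joint): Toggle valve of port 2 (a copper line joins them), 2 of 4 counted from the left: 0 = shut, lever leans towards the robot; 0.9 rad = fully open, leans away from it. Stays where it is put; about 1.3 N at the tip moves it. Hinge along rig y, 48 mm above the bench, at rig x -130 mm, y -39 mm.
- valve2_tip (a point): Centre of the 18 mm blue ball at the end of the lever of valve 2, 50 mm from its hinge, 93 mm above the bench when shut or fully open. Neighbouring levers are 42 mm apart; shafts are 9 mm thick.
- valve3 (a joint): Toggle valve of port 3 (a copper line joins them), 3 of 4 counted from the left: 0 = shut, lever leans towards the robot; 0.9 rad = fully open, leans away from it. Stays where it is put; about 1.3 N at the tip moves it. Hinge along rig y, 48 mm above the bench, at rig x -130 mm, y -81 mm.
- valve3_tip (a point): Centre of the 18 mm blue ball at the end of the lever of valve 3, 50 mm from its hinge, 93 mm above the bench when shut or fully open. Neighbouring levers are 42 mm apart; shafts are 9 mm thick.
- valve4 (a joint): Toggle valve of port 4 (a copper line joins them), 4 of 4 counted from the left: 0 = shut, lever leans towards the robot; 0.9 rad = fully open, leans away from it. Stays where it is put; about 1.3 N at the tip moves it. Hinge along rig y, 48 mm above the bench, at rig x -130 mm, y -123 mm.
- valve4_tip (a point): Centre of the 18 mm blue ball at the end of the lever of valve 4, 50 mm from its hinge, 93 mm above the bench when shut or fully open. Neighbouring levers are 42 mm apart; shafts are 9 mm thick.
- guard (a joint): Hinged clear guard over the ports: 0 = fully down (level), about 1.85 rad = standing open, leaning a little away from the robot. A stiff hinge: it stays at any angle; about 3 to 6 N at the handle moves it. Hinge along rig y, at rig x +90 mm, 155 mm above the bench; the clear panel is 137 x 354 x 5 mm and reaches from the hinge towards the robot when down.
- guard_handle (a point): Middle of the red round handle bar of the guard, 12 mm thick, 120 mm long, along rig y, 179 mm from the hinge in the plane of the panel, with a 36 mm clear gap to the panel's edge.
- pusher: Yellow plastic seal pusher, 150 mm tall, left standing on the left end of the rig's base plate, where it stops the guard from closing. Origin at the centre of its foot, z along its axis: foot disc 56 mm diameter, 14 mm thick; stem 28 mm diameter up to 100 mm; shoulder 36 mm diameter to 112 mm; nose 22 mm diameter to 150 mm. 0.16 kg.
- tool_tray: Grey open tool tray, 220 x 140 x 30 mm high, walls and floor 5 mm, fixed; origin at the centre of its underside, long side along its x.
- reject_bin: Red open reject bin, 200 x 140 x 50 mm high, walls and floor 5 mm, fixed; origin at the centre of its underside, long side along its x.
- relief_valve: Chromed pressure relief valve standing on the bench, 92 mm tall, 48 mm wide; bystander. Origin at the centre of its underside.
- collar: Loose blackened steel collar lying on the bench, 68 mm outside, 40 mm high; bystander. Origin at the centre of its underside.
Not all that is in view belongs to the job. What is shaped like the nipple_4 but blue is not meant.

How it is judged:
By the outcome, as a careful person would: the job done as asked, in the order asked, and still so for the second after the job is handed in, with the robot touching nothing.
Of nipple_1, nipple_2, nipple_3, nipple_4 only 3 to 4 are there at a start; the rules pass over those that are not, and their reading is None.
At some moment in a run one of pusher may be knocked a few centimetres aside while the robot is not near it.
Once in a run the grip may slacken for a moment while it holds something.
It also fails if it takes over 210 s, if anything falls off the work surface, if the arm or the gripper's body presses on something with over 40 N, if the wrist force passes 120 N, or if a joint passes its speed limit or range.

### The arm

A 6-joint arm with a two-finger parallel gripper is mounted at the origin on the work surface. World frame = base frame: x ahead of the robot, y to its left, z up, the work surface at z = 0. Lengths are in m, angles in degrees, forces in N, time in s.
With the tool pointing down it reaches from about 0.375 to 0.9 m from the base axis. Payload 3.1 kg.
Tool frame: the origin (TCP) lies at the very end of the fingers, on their centre line; the grasp point (between the pads) lies 19 mm behind it; z points along the fingers, y is the line along which they close (so a half turn about z gives the same grasp; the last joint's range is limited). The gripper opens to 87 mm and grips with 3 to 60 N. Pads are 19 mm wide; open, the fingers measure 117 mm over their backs; the gripper's body (75 mm by 190 mm) begins 51 mm behind the grasp point.
Start: joints at [60.361, 30.224, 82.088, -0, 67.689, -10.227], TCP at [0.208, 0.589, 0.193] pointing down, gripper open.
Joint ranges: [-176.69, 176.69], [-43.24, 126.21], [12.49, 139.97], [-82, 262], [0, 151.66], [-163.58, 163.58]. Speed limits (degrees/s): [159.86, 159.86, 180, 180, 180, 180].

### API

Orientations are given as a 3x3 rotation matrix whose columns are the frame's x, y, z axes.
In Python, from rig import bot gives the robot as it stands.
- The arm moves only by the tool move_arm, never from a script. Its argument "increments" is a list of rows, each an object with "xyz": the shift along the tool's x, y, z in mm, a list of three; "roll": the turn about the tool's z in rad; "grip": the opening in per cent of the stroke, from 0 (shut) to 100 (fully open). A call has 1 to 5 rows; each row shifts and turns the commanded pose from where the row before left it, along the tool's axes as they then stand; what a row does not reach is not made up. A row lasts 1/12 s, in which the tool goes at most 41.7 mm and 7.16 degrees, less where a joint would pass 70% of its speed; a pose out of reach is approached as far as the arm can. A call is refused whole if a number of a shift passes 41.7 or a number of a turn 0.125, either way. A call with a gripper value outside its range is refused whole. The fingers move at their own pace and stop on an object; the grip force is fixed at half the most. Time passes only in rows, so rows that do not move let the fingers close. It gives the time, the measured TCP pose, the force, the opening and the grip force at its end, in the units of the state.
- bot.read_state(): the state, without advancing time (a new reading comes with each control period).
- bot.capture(name): name is "scene" or "side" or "wrist"; returns (picture, depth): 480x640x3 uint8, red, green, blue; 480x640 float32, m along the optical axis (not along the pixel's ray), 0 where there is no reading.
- bot.camera_model(name): a dict with "intrinsics" (3x3 intrinsics, pixels), "rvec" (rotation vector, rad) and "tvec" (3), from world to camera coordinates, as OpenCV has them; the wrist camera has in their place "tool_from_camera" (4x4, takes a point from camera to tool coordinates, whose origin is the TCP and whose axes are the flange's). Camera axes: x right, y down, z forward; pixel columns grow to the right and rows downward; lengths in m; the calibration is good to about 2 mm. A picture is of the moment at which its call begins: read the wrist's pose just before it. camera_model takes no time and is no camera call.
- bot.hand_in(): hands the job in; it is judged then, once.
Trained networks look in the newest picture that a camera, given by its name, has taken for a name from the list of things; names that differ only in an ending like _2 or _b are one class to them, and where a whole thing is asked for, a point or a joint stands for the part that bears it (a point fixed in the world has none). Each returns a list of dicts, best first, with "conf" (0 to 1); they miss things now and then, are a little off and sometimes report something else, mostly with a low value. They report only what shows in the picture. A call takes as long as a camera call. They do not tell look-alikes from the thing itself.
- bot.spot_in(label, camera): "at" ([x, y, z] in m, in the coordinates of the camera as it stood for that picture, good to about 4 mm: the middle of the surface that is visible of it).
- bot.trace(label, camera): "mask" (480x640 bool, what is visible of it).
The state is a dict: "time_s": time; "joint_positions": joint angles; "qvel": joint speeds; "tau": joint torques, N m; "position": TCP position; "tcp_rot": TCP orientation; "force": force on the tool from outside, world axes, zero at the start; "moment": the same for the moment, N m; "opening": opening from 0.0 (shut) to 1.0 (fully open); "grasp_force": force on a finger pad.
Only numpy, scipy, OpenCV 4.12 (cv2) and the standard library are available. Lean on these libraries where they do the work, as an engineer would, in place of code of your own. Each camera call takes 0.05 s, during which the arm holds its last target. There are 200 camera calls.

## Working session

There is one attempt and no reset: what is moved stays moved. The work goes in short steps, Python scripts to look and compute and a tool call to move; the robot and the scene stay as the last step left them, time stands still between calls to the robot, and variables do not carry over. Pictures are saved under pics/ and viewed, at most 14 in all, crops included, and the job is handed in when it is done.

Besides the shell and the picture viewer there is one more tool, called as name([rows], argument=value, ...), one row to a line, values as JSON. move_arm: Moves the arm, as the interface text tells. Its arguments: {"type":"object","properties":{"increments":{"type":"array"}},"required":["increments"]}

```bash
ls; mkdir -p pics; cat > h.py <<'E'
from rig import bot
import numpy as np, cv2
def cam(name):
    m=bot.camera_model(name)
    K=np.array(m["intrinsics"])
    if name=="wrist":
        s=bot.read_state(); T=np.eye(4); T[:3,:3]=s["tcp_rot"]; T[:3,3]=s["position"]
        return K,T@np.array(m["tool_from_camera"])
    R,_=cv2.Rodrigues(np.array(m["rvec"],float)); t=np.array(m["tvec"],float).ravel()
    T=np.eye(4); T[:3,:3]=R.T; T[:3,3]=-R.T@t
    return K,T
def cloud(K,T,d):
    v,u=np.mgrid[:480,:640]
    P=np.stack([(u-K[0,2])/K[0,0]*d,(v-K[1,2])/K[1,1]*d,d],-1)
    return P@T[:3,:3].T+T[:3,3]
def shot(name,fn=None):
    K,T=cam(name); im,d=bot.capture(name)
    if fn: cv2.imwrite("pics/"+fn,im[:,:,::-1])
    return im,d,K,T,cloud(K,T,d)
def w(T,at): return T[:3,:3]@np.array(at)+T[:3,3]
def proj(K,T,p):
    q=T[:3,:3].T@(np.array(p)-T[:3,3]); q=K@q; return q[:2]/q[2]
E
python3 - <<'E'
from h import *
np.set_printoptions(precision=3,suppress=True)
s=bot.read_state(); print(s["time_s"],s["tcp_rot"],s["position"],s["opening"])
for c in ["scene","side"]:
    im,d,K,T,P=shot(c,c+"0.png"); print(c,T[:3,3])
    for l in ["rig","nipple_1","pusher","tool_tray","reject_bin","relief_valve","collar","guard_handle","valve1_tip","port1"]:
        try:
            for r in bot.spot_in(l,c)[:6]: print(c,l,round(r["conf"],2),w(T,r["at"]))
        except Exception as e: print(l,e)
E
```

```text
pics
0.0 [[-0.943  0.332 -0.001]
 [ 0.332  0.943 -0.002]
 [ 0.    -0.002 -1.   ]] [0.207 0.589 0.192] 0.9977228523860948
scene [0.905 0.579 1.092]
scene rig 0.75 [ 0.413 -0.053  0.084]
scene rig 0.7 [0.557 0.019 0.008]
scene nipple_1 0.85 [0.726 0.072 0.07 ]
scene nipple_1 0.77 [ 0.556 -0.036  0.099]
scene nipple_1 0.73 [0.474 0.373 0.005]
scene nipple_1 0.68 [ 0.557 -0.156  0.094]
scene nipple_1 0.57 [ 0.556 -0.095  0.101]
scene pusher 0.85 [0.512 0.126 0.066]
scene tool_tray 0.57 [0.474 0.376 0.005]
scene reject_bin 0.86 [ 0.432 -0.374  0.01 ]
scene relief_valve 0.74 [0.669 0.366 0.083]
scene relief_valve 0.67 [0.476 0.379 0.005]
scene relief_valve 0.16 [ 0.431 -0.372  0.009]
scene collar 0.56 [ 0.66  -0.333  0.03 ]
scene guard_handle 0.78 [0.66  0.024 0.267]
scene port1 0.76 [ 0.564 -0.091  0.056]
scene port1 0.71 [ 0.555 -0.156  0.093]
scene port1 0.7 [ 0.565 -0.026  0.061]
scene port1 0.62 [0.561 0.021 0.053]
scene port1 0.57 [ 0.569 -0.149  0.056]
side [ 0.974 -0.269  1.132]
side nipple_1 0.75 [ 0.562 -0.046  0.107]
side nipple_1 0.7 [ 0.565 -0.176  0.059]
side nipple_1 0.67 [ 0.56  -0.103  0.104]
side nipple_1 0.59 [ 0.555 -0.169  0.107]
side nipple_1 0.53 [0.726 0.052 0.078]
side pusher 0.67 [0.509 0.11  0.069]
side tool_tray 0.98 [0.474 0.376 0.008]
side tool_tray 0.32 [ 0.407 -0.052  0.085]
side tool_tray 0.32 [ 0.662 -0.025  0.256]
side reject_bin 0.7 [ 0.409 -0.05   0.09 ]
side reject_bin 0.6 [ 0.429 -0.366  0.008]
side relief_valve 0.76 [0.67  0.347 0.069]
side collar 0.96 [ 0.658 -0.347  0.041]
side guard_handle 0.93 [ 0.664 -0.025  0.258]
side valve1_tip 0.59 [ 0.411 -0.013  0.086]
side port1 0.71 [ 0.563 -0.117  0.061]
```

View pics/scene0.png

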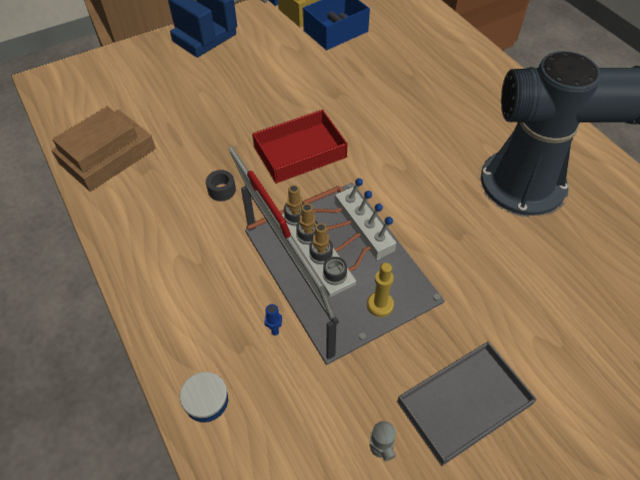

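View pics/side0.png

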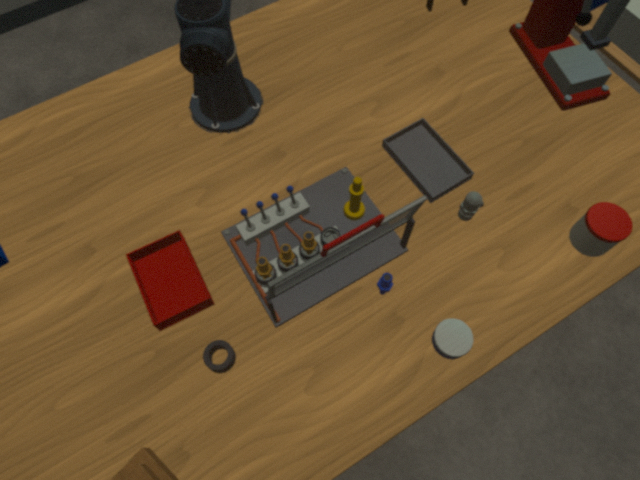

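Ports 2–4 hold brass nipples and port 1 is empty. The blue look-alike is at pixel (273,318) in scene, and the pusher is on the left end of the plate at (382,290). The tray is lower right and the red bin beyond. Next I'll fit the rig pose from the nipple tops and the valve balls.

```bash
cat > fit.py <<'E'
from h import *
from scipy.ndimage import label
np.set_printoptions(precision=4,suppress=True)
for c in ["scene","side"]:
    im,d,K,T,P=shot(c)
    hsv=cv2.cvtColor(im,cv2.COLOR_RGB2HSV); x,y,z=P[...,0],P[...,1],P[...,2]
    def cl(m,n,minpx=6):
        L,k=label(m)
        for i in range(1,k+1):
            q=P[L==i]
            if len(q)>=minpx: print(c,n,len(q),"mean",q.mean(0),"mid",(q.min(0)+q.max(0))/2,"size",np.ptp(q,axis=0))
    box=(d>0)&(x>.35)&(x<.62)&(abs(y)<.25)
    cl(box&(z>.124)&(z<.137)&(y<.05),"niptop")
    cl(box&(x<.46)&(z>.075)&(hsv[...,0]>105)&(hsv[...,0]<130)&(hsv[...,1]>110),"ball",4)
    cl(box&(y>.06)&(z>.145)&(z<.17),"pusher top")
    cl(box&(y>.05)&(z>.02)&(z<.032),"pusher foot")
    cl((d>0)&(z>.02)&(z<.06)&(x<.6)&(y<-.25)&((hsv[...,0]<8)|(hsv[...,0]>172))&(hsv[...,1]>120),"bin",100)
    cl((d>0)&(z>.022)&(z<.04)&(y>.27)&(y<.5)&(x<.62)&(hsv[...,1]<90),"tray",40)
    cl((d>0)&(x>.5)&(z>.15)&((hsv[...,0]<8)|(hsv[...,0]>172))&(hsv[...,1]>150),"handle",30)
E
python3 fit.py
```

```text
scene niptop 86 mean [ 0.5521 -0.1626  0.1285] mid [ 0.5519 -0.1629  0.1289] size [0.0238 0.0238 0.0084]
scene niptop 90 mean [ 0.5528 -0.1025  0.1288] mid [ 0.5521 -0.1032  0.1286] size [0.0243 0.0249 0.0088]
scene niptop 100 mean [ 0.5538 -0.0425  0.1288] mid [ 0.5531 -0.0435  0.1293] size [0.0249 0.0238 0.0105]
scene ball 33 mean [ 0.403  -0.1319  0.0988] mid [ 0.402  -0.1336  0.1004] size [0.0139 0.017  0.0128]
scene ball 37 mean [ 0.4052 -0.0903  0.0992] mid [ 0.4052 -0.0909  0.0977] size [0.0154 0.0119 0.0122]
scene ball 37 mean [ 0.4049 -0.0477  0.0998] mid [ 0.4037 -0.0487  0.0981] size [0.0144 0.0121 0.0166]
scene ball 39 mean [ 0.4061 -0.0064  0.0996] mid [ 0.4056 -0.0075  0.0995] size [0.0169 0.0148 0.0099]
scene pusher top 127 mean [0.5064 0.1213 0.1579] mid [0.5044 0.1202 0.155 ] size [0.0227 0.0221 0.0192]
scene pusher foot 31 mean [0.547  0.0512 0.026 ] mid [0.5474 0.0516 0.0264] size [0.0354 0.003  0.0102]
scene pusher foot 10 mean [0.5741 0.0511 0.0256] mid [0.5732 0.0517 0.0259] size [0.012  0.0032 0.0113]
scene pusher foot 318 mean [0.5101 0.1255 0.0248] mid [0.505
[... 884 characters left out ...]
ean [ 0.4046 -0.0951  0.103 ] mid [ 0.4051 -0.0948  0.1041] size [0.0083 0.007  0.007 ]
side ball 11 mean [ 0.4026 -0.1369  0.1027] mid [ 0.4035 -0.1364  0.1021] size [0.0094 0.0077 0.006 ]
side pusher top 89 mean [0.5059 0.116  0.1587] mid [0.5047 0.1171 0.1559] size [0.0211 0.0214 0.0198]
side pusher foot 204 mean [0.5096 0.1132 0.0255] mid [0.5037 0.1173 0.0257] size [0.0552 0.0541 0.011 ]
side bin 1061 mean [ 0.4331 -0.3748  0.0414] mid [ 0.431  -0.365   0.0379] size [0.2069 0.148  0.0358]
side tray 638 mean [0.479  0.3674 0.0281] mid [0.4765 0.3718 0.0294] size [0.2228 0.145  0.0148]
side handle 363 mean [ 0.6752 -0.0191  0.3354] mid [ 0.6748 -0.0185  0.325 ] size [0.0127 0.1294 0.029 ]
```

move_arm([
  {"xyz":[0,0,-6],"roll":-0.109,"grip":100},
  {"xyz":[0,0,-6],"roll":-0.109,"grip":100},
  {"xyz":[0,0,-6],"roll":-0.109,"grip":100},
])

```text
time_s: 1.45
position: [0.2076, 0.5893, 0.2109]
tcp_rot: [[-1.0, 0.006, -0.0], [0.006, 1.0, -0.0], [0.0, -0.0, -1.0]]
force: [0.0, 0.8, 0.9]
opening: 1.0
grasp_force: 0.0
```

move_arm([
  {"xyz":[-21,-33,0],"roll":0,"grip":100},
  {"xyz":[-21,-33,0],"roll":0,"grip":100},
  {"xyz":[-21,-33,0],"roll":0,"grip":100},
  {"xyz":[-21,-33,0],"roll":0,"grip":100},
  {"xyz":[-21,-33,0],"roll":0,"grip":100},
])

```text
time_s: 1.87
position: [0.3113, 0.4218, 0.211]
tcp_rot: [[-1.0, 0.011, 0.0], [0.011, 1.0, 0.0], [-0.0, 0.0, -1.0]]
force: [1.6, 0.8, 0.0]
opening: 1.001
grasp_force: 0.0
```

move_arm([
  {"xyz":[-21,-33,0],"roll":0,"grip":100},
  {"xyz":[-21,-33,0],"roll":0,"grip":100},
  {"xyz":[-21,-33,0],"roll":0,"grip":100},
  {"xyz":[-21,-33,0],"roll":0,"grip":100},
  {"xyz":[-21,-33,0],"roll":0,"grip":100},
])

```text
time_s: 2.28
position: [0.4146, 0.2553, 0.2112]
tcp_rot: [[-1.0, 0.012, 0.001], [0.012, 1.0, 0.0], [-0.001, 0.0, -1.0]]
force: [1.4, 0.4, -0.1]
opening: 0.997
grasp_force: 0.0
```

move_arm([
  {"xyz":[-21,-33,0],"roll":0,"grip":60},
  {"xyz":[-21,-33,0],"roll":0,"grip":60},
  {"xyz":[0,0,0],"roll":0,"grip":60},
])

```text
time_s: 2.53
position: [0.46, 0.1852, 0.2114]
tcp_rot: [[-1.0, 0.018, 0.005], [0.018, 1.0, -0.002], [-0.005, -0.002, -1.0]]
force: [0.3, 0.6, 1.0]
opening: 0.853
grasp_force: 0.0
```

```bash
python3 fit.py | grep -E "pusher (top|foot)"; python3 - <<'E'
from h import *
im,d,K,T,P=shot("wrist","w1.png")
print(T[:3,3],T[:3,2], bot.read_state()["position"])
E
```

```text
scene pusher top 126 mean [0.5061 0.1216 0.1582] mid [0.5047 0.1202 0.1562] size [0.021  0.0225 0.0213]
scene pusher foot 11 mean [0.5277 0.0514 0.0267] mid [0.5282 0.0514 0.0267] size [0.0103 0.0027 0.0081]
scene pusher foot 24 mean [0.5515 0.0511 0.0257] mid [0.5528 0.0515 0.0256] size [0.0245 0.0029 0.0109]
scene pusher foot 6 mean [0.5711 0.0503 0.0241] mid [0.5707 0.0504 0.0239] size [0.0078 0.0007 0.0078]
scene pusher foot 6 mean [0.5845 0.0509 0.024 ] mid [0.5843 0.0509 0.0248] size [0.0044 0.0017 0.0091]
scene pusher foot 313 mean [0.5098 0.1258 0.0249] mid [0.5052 0.1204 0.0261] size [0.055  0.0542 0.0117]
side pusher top 91 mean [0.5057 0.116  0.1584] mid [0.5039 0.1178 0.1552] size [0.0213 0.022  0.0193]
side pusher foot 212 mean [0.5102 0.1131 0.0256] mid [0.5041 0.1176 0.026 ] size [0.0558 0.0559 0.0118]
[0.37294883 0.19053202 0.40180646] [ 0.29902419 -0.00493077 -0.95423279] [0.45481411 0.19030579 0.21079693]
```

View pics/w1.png

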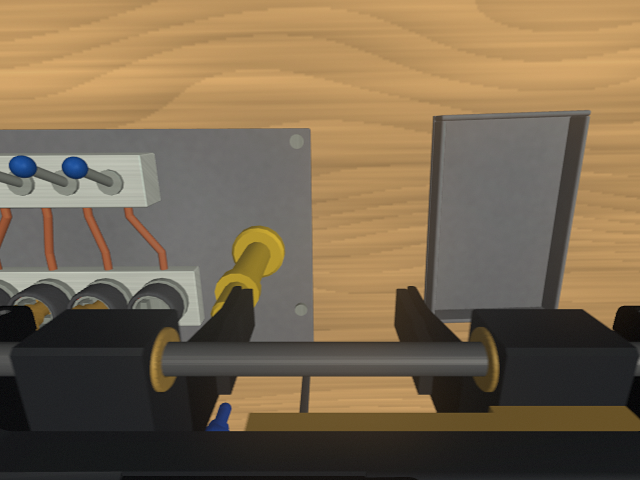

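The pusher is at pixel (240,270), unmoved, between the finger planes and ahead of them. The wrist camera looks in from the robot side. The gripper's long side lies along rig y, as I need.

move_arm([
  {"xyz":[-17,-24,0],"roll":0,"grip":60},
  {"xyz":[-17,-24,0],"roll":0,"grip":60},
  {"xyz":[-16,-23,0],"roll":0,"grip":60},
  {"xyz":[0,0,0],"roll":0,"grip":60},
  {"xyz":[0,0,0],"roll":0,"grip":60},
])

```text
time_s: 3.1
position: [0.5039, 0.1197, 0.2107]
tcp_rot: [[-1.0, 0.012, -0.001], [0.012, 1.0, 0.001], [0.001, 0.001, -1.0]]
force: [-0.8, 0.3, 0.5]
opening: 0.605
grasp_force: 0.0
```

move_arm([
  {"xyz":[0,0,28],"roll":0,"grip":60},
  {"xyz":[0,0,28],"roll":0,"grip":60},
  {"xyz":[0,0,27],"roll":0,"grip":60},
  {"xyz":[0,0,0],"roll":0,"grip":60},
  {"xyz":[0,0,0],"roll":0,"grip":10},
])

```text
time_s: 3.52
position: [0.5018, 0.1206, 0.127]
tcp_rot: [[-1.0, 0.009, -0.004], [0.009, 1.0, 0.0], [0.004, 0.0, -1.0]]
force: [0.1, 0.2, 0.1]
opening: 0.573
grasp_force: 0.0
```

move_arm([
  {"xyz":[0,0,0],"roll":0,"grip":5},
  {"xyz":[0,0,0],"roll":0,"grip":5},
  {"xyz":[0,0,0],"roll":0,"grip":5},
  {"xyz":[0,0,0],"roll":0,"grip":5},
  {"xyz":[0,0,0],"roll":0,"grip":5},
])

```text
time_s: 3.93
position: [0.5048, 0.1189, 0.1288]
tcp_rot: [[-1.0, 0.012, 0.002], [0.012, 1.0, -0.0], [-0.002, -0.0, -1.0]]
force: [-0.2, -0.2, 2.4]
opening: 0.231
grasp_force: 17.0
```

move_arm([
  {"xyz":[0,0,0],"roll":0,"grip":5},
  {"xyz":[0,0,0],"roll":0,"grip":5},
  {"xyz":[0,0,-10],"roll":0,"grip":5},
  {"xyz":[0,0,-20],"roll":0,"grip":5},
  {"xyz":[0,0,-25],"roll":0,"grip":5},
])

```text
time_s: 4.35
position: [0.5019, 0.1189, 0.182]
tcp_rot: [[-1.0, 0.012, -0.006], [0.012, 1.0, 0.0], [0.006, 0.0, -1.0]]
force: [-0.1, -0.9, -0.5]
opening: 0.215
grasp_force: 30.0
```

move_arm([
  {"xyz":[4,30,0],"roll":0,"grip":5},
  {"xyz":[4,30,0],"roll":0,"grip":5},
  {"xyz":[4,30,0],"roll":0,"grip":5},
  {"xyz":[4,30,0],"roll":0,"grip":5},
  {"xyz":[4,30,0],"roll":0,"grip":5},
])

```text
time_s: 4.77
position: [0.4848, 0.2703, 0.1829]
tcp_rot: [[-1.0, 0.012, -0.002], [0.012, 1.0, -0.0], [0.002, -0.0, -1.0]]
force: [0.9, 0.3, -0.8]
opening: 0.217
grasp_force: 30.0
```

move_arm([
  {"xyz":[4,30,0],"roll":0,"grip":5},
  {"xyz":[4,30,0],"roll":0,"grip":5},
  {"xyz":[3,29,0],"roll":0,"grip":5},
  {"xyz":[0,15,0],"roll":0,"grip":5},
  {"xyz":[0,0,0],"roll":0,"grip":5},
])

```text
time_s: 5.18
position: [0.4756, 0.3763, 0.1827]
tcp_rot: [[-1.0, 0.008, 0.0], [0.008, 1.0, 0.001], [-0.0, 0.001, -1.0]]
force: [-0.2, -0.8, -1.6]
opening: 0.218
grasp_force: 30.0
```

```bash
python3 - <<'E'
from h import *
np.set_printoptions(precision=4,suppress=True)
for c in ["scene","side"]:
    im,d,K,T,P=shot(c)
    if c=="side": cv2.imwrite("pics/s2.png",cv2.resize(im[60:260,330:530,::-1],None,fx=3,fy=3))
    hsv=cv2.cvtColor(im,cv2.COLOR_RGB2HSV)
    m=(d>0)&(hsv[...,0]>20)&(hsv[...,0]<32)&(hsv[...,1]>180)&(P[...,1]>.25)&(P[...,1]<.5)&(P[...,0]<.62)&(P[...,0]>.35)
    q=P[m]
    for a in np.arange(.02,.2,.02):
        k=q[(q[:,2]>=a)&(q[:,2]<a+.02)]
        if len(k)>5: print(c,round(a,2),len(k),k.min(0),k.max(0))
print(bot.read_state()["position"])
E
```

```text
side 0.06 108 [0.4502 0.3447 0.0727] [0.5026 0.4002 0.08  ]
side 0.08 122 [0.4531 0.3433 0.08  ] [0.5018 0.3952 0.0995]
side 0.1 50 [0.4666 0.3578 0.1005] [0.4904 0.3783 0.1196]
side 0.12 47 [0.4642 0.3564 0.1206] [0.4902 0.3729 0.1394]
side 0.14 42 [0.4698 0.3582 0.1402] [0.4893 0.3715 0.16  ]
side 0.16 91 [0.4573 0.3553 0.1607] [0.4935 0.3878 0.1799]
side 0.18 62 [0.4613 0.355  0.1803] [0.4938 0.3854 0.1999]
[0.4757 0.3727 0.1825]
```

View pics/s2.png

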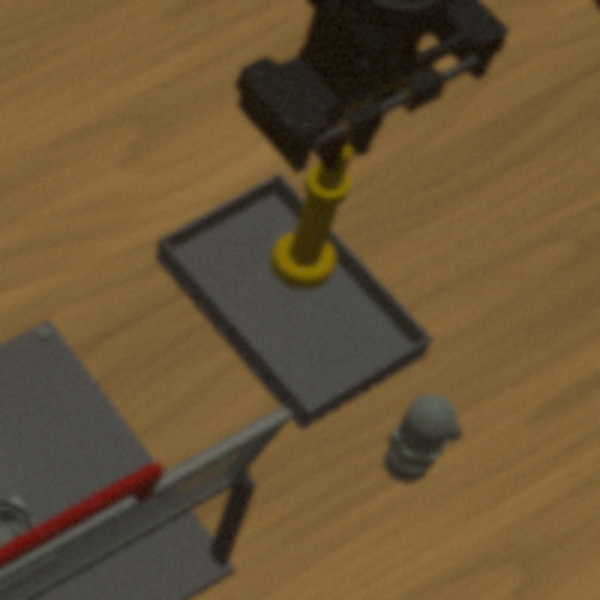

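The pusher hangs straight in the fingers over the tray, with its foot underside at about 0.067 m. I'll lower it about 61 mm and release.

move_arm([
  {"xyz":[0,0,22],"roll":0,"grip":5},
  {"xyz":[0,0,22],"roll":0,"grip":5},
  {"xyz":[0,0,10],"roll":0,"grip":5},
  {"xyz":[0,0,4],"roll":0,"grip":5},
  {"xyz":[0,0,2],"roll":0,"grip":5},
])

```text
time_s: 5.7
position: [0.4762, 0.3719, 0.1227]
tcp_rot: [[-1.0, 0.013, -0.001], [0.013, 1.0, -0.001], [0.001, -0.001, -1.0]]
force: [-0.9, -0.1, 4.2]
opening: 0.217
grasp_force: 30.0
```

move_arm([
  {"xyz":[0,0,1],"roll":0,"grip":5},
  {"xyz":[0,0,0],"roll":0,"grip":5},
])

```text
time_s: 5.87
position: [0.477, 0.3731, 0.123]
tcp_rot: [[-1.0, 0.012, 0.002], [0.012, 1.0, 0.001], [-0.002, 0.001, -1.0]]
force: [-0.4, 0.2, -0.8]
opening: 0.216
grasp_force: 30.0
```

move_arm([
  {"xyz":[0,0,1],"roll":0,"grip":30},
  {"xyz":[0,0,0],"roll":0,"grip":50},
  {"xyz":[0,0,0],"roll":0,"grip":60},
  {"xyz":[0,0,0],"roll":0,"grip":60},
  {"xyz":[0,0,0],"roll":0,"grip":60},
])

```text
time_s: 6.28
position: [0.4763, 0.3735, 0.1211]
tcp_rot: [[-1.0, 0.012, 0.001], [0.012, 1.0, 0.0], [-0.001, 0.0, -1.0]]
force: [-0.3, 0.3, 0.5]
opening: 0.509
grasp_force: 0.0
```

move_arm([
  {"xyz":[0,0,-15],"roll":0,"grip":60},
  {"xyz":[0,0,-25],"roll":0,"grip":60},
  {"xyz":[0,0,-25],"roll":0,"grip":60},
  {"xyz":[0,0,-10],"roll":0,"grip":60},
])

```text
time_s: 6.62
position: [0.4779, 0.3744, 0.1992]
tcp_rot: [[-1.0, 0.012, 0.005], [0.012, 1.0, 0.003], [-0.005, 0.003, -1.0]]
force: [1.4, 0.1, 0.3]
opening: 0.593
grasp_force: 0.0
```

move_arm([
  {"xyz":[-7,-38,0],"roll":0,"grip":50},
  {"xyz":[-7,-38,0],"roll":0,"grip":50},
  {"xyz":[-7,-38,0],"roll":0,"grip":50},
  {"xyz":[-7,-38,0],"roll":0,"grip":50},
  {"xyz":[-7,-38,0],"roll":0,"grip":50},
])

```text
time_s: 7.03
position: [0.5086, 0.1814, 0.1956]
tcp_rot: [[-1.0, 0.011, -0.0], [0.011, 1.0, -0.0], [0.0, -0.0, -1.0]]
force: [0.9, -0.8, 0.7]
opening: 0.502
grasp_force: 0.0
```

move_arm([
  {"xyz":[-7,-38,0],"roll":0,"grip":50},
  {"xyz":[-7,-38,0],"roll":0,"grip":50},
  {"xyz":[-7,-38,0],"roll":0,"grip":50},
  {"xyz":[-7,-38,0],"roll":0,"grip":50},
  {"xyz":[-7,-38,0],"roll":0,"grip":50},
])

```text
time_s: 7.45
position: [0.5415, -0.0093, 0.1956]
tcp_rot: [[-1.0, 0.012, -0.0], [0.012, 1.0, 0.0], [0.0, 0.0, -1.0]]
force: [0.5, 1.2, -0.2]
opening: 0.495
grasp_force: 0.0
```

move_arm([
  {"xyz":[-10,-38,0],"roll":0,"grip":50},
  {"xyz":[0,0,0],"roll":0,"grip":50},
  {"xyz":[0,0,0],"roll":0,"grip":50},
])

```text
time_s: 7.7
position: [0.5516, -0.0478, 0.1954]
tcp_rot: [[-1.0, 0.016, -0.0], [0.016, 1.0, 0.0], [0.0, 0.0, -1.0]]
force: [0.2, 0.8, -0.2]
opening: 0.501
grasp_force: 0.0
```

```bash
python3 fit.py | grep -E "niptop"; python3 - <<'E'
from h import *
im,d,K,T,P=shot("scene")
for r in bot.spot_in("pusher","scene")[:2]: print(r["conf"],w(T,r["at"]))
im,d,K,T,P=shot("wrist","w3.png"); print(bot.read_state()["position"])
for p in [(.5525,-.0443,.13),(.552,-.104,.13)]: print(proj(K,T,p))
E
```

```text
scene niptop 92 mean [ 0.5527 -0.162   0.1286] mid [ 0.5521 -0.1635  0.1295] size [0.0241 0.0276 0.0107]
scene niptop 96 mean [ 0.5531 -0.1017  0.1286] mid [ 0.5523 -0.1029  0.1292] size [0.025  0.0252 0.0103]
scene niptop 100 mean [ 0.5537 -0.0425  0.1288] mid [ 0.5529 -0.0434  0.1287] size [0.0247 0.0255 0.0088]
side niptop 87 mean [ 0.5534 -0.0459  0.1298] mid [ 0.5525 -0.0454  0.13  ] size [0.0244 0.0243 0.0099]
side niptop 93 mean [ 0.5524 -0.1055  0.1293] mid [ 0.5519 -0.1059  0.1291] size [0.0246 0.0231 0.0101]
side niptop 95 mean [ 0.5517 -0.1652  0.1291] mid [ 0.551  -0.1648  0.1285] size [0.0243 0.0238 0.0079]
0.69 [0.48601265 0.38505844 0.05603353]
0.3 [ 0.56817471 -0.09318409  0.05494008]
[ 0.55060029 -0.0439526   0.19569681]
[323.88484346 249.61932688]
[240.60832246 249.74702084]
```

View pics/w3.png

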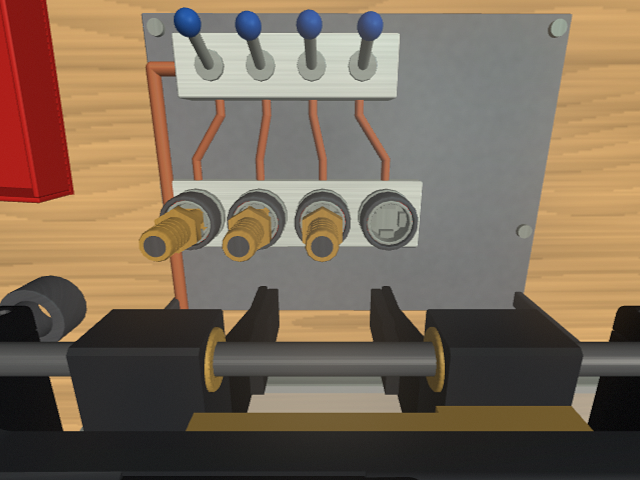

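The wrist view shows the nipple at port 2 at pixel (322,246), which matches the projected (324,250), and port 1 (388,220) is empty. I'll go down and grip the neck.

move_arm([
  {"xyz":[-1,0,33],"roll":0,"grip":50},
  {"xyz":[-1,0,33],"roll":0,"grip":50},
  {"xyz":[0,0,30],"roll":0,"grip":50},
  {"xyz":[0,0,6],"roll":0,"grip":50},
  {"xyz":[0,0,0],"roll":0,"grip":50},
])

```text
time_s: 8.37
position: [0.5512, -0.044, 0.092]
tcp_rot: [[-1.0, 0.01, -0.005], [0.01, 1.0, 0.002], [0.005, 0.002, -1.0]]
force: [-0.3, -0.4, 0.2]
opening: 0.5
grasp_force: 0.0
```

move_arm([
  {"xyz":[0,0,0],"roll":0,"grip":5},
  {"xyz":[0,0,0],"roll":0,"grip":5},
  {"xyz":[0,0,0],"roll":0,"grip":5},
  {"xyz":[0,0,0],"roll":0,"grip":5},
  {"xyz":[0,0,0],"roll":0,"grip":5},
])

```text
time_s: 8.78
position: [0.5544, -0.0459, 0.0954]
tcp_rot: [[-1.0, 0.012, 0.003], [0.012, 1.0, -0.001], [-0.003, -0.001, -1.0]]
force: [0.5, -0.4, 5.6]
opening: 0.255
grasp_force: 30.0
```

move_arm([
  {"xyz":[0,0,0],"roll":0,"grip":5},
  {"xyz":[0,0,0],"roll":0,"grip":5},
])

```text
time_s: 8.95
position: [0.5546, -0.046, 0.0954]
tcp_rot: [[-1.0, 0.012, 0.003], [0.012, 1.0, -0.001], [-0.003, -0.001, -1.0]]
force: [0.6, 0.4, 7.0]
opening: 0.253
grasp_force: 30.0
```

move_arm([
  {"xyz":[0,0,-2],"roll":0,"grip":5},
  {"xyz":[0,0,-2],"roll":0,"grip":5},
  {"xyz":[0,0,-2],"roll":0,"grip":5},
  {"xyz":[0,0,0],"roll":0,"grip":5},
  {"xyz":[0,0,0],"roll":0,"grip":5},
])

```text
time_s: 9.37
position: [0.5529, -0.0456, 0.0996]
tcp_rot: [[-1.0, 0.012, -0.001], [0.012, 1.0, 0.0], [0.001, 0.0, -1.0]]
force: [0.0, -0.4, -2.8]
opening: 0.255
grasp_force: 30.0
```

move_arm([
  {"xyz":[0,0,-2],"roll":0,"grip":5},
  {"xyz":[0,0,-2],"roll":0,"grip":5},
  {"xyz":[0,0,0],"roll":0,"grip":5},
  {"xyz":[0,0,0],"roll":0,"grip":5},
])

```text
time_s: 9.7
position: [0.5533, -0.0457, 0.104]
tcp_rot: [[-1.0, 0.012, 0.0], [0.012, 1.0, -0.0], [-0.0, -0.0, -1.0]]
force: [0.2, -0.1, -3.2]
opening: 0.258
grasp_force: 30.0
```

move_arm([
  {"xyz":[0,0,-2],"roll":0,"grip":5},
  {"xyz":[0,0,-2],"roll":0,"grip":5},
  {"xyz":[0,0,0],"roll":0,"grip":5},
  {"xyz":[0,0,0],"roll":0,"grip":5},
])

```text
time_s: 10.03
position: [0.5534, -0.0457, 0.1081]
tcp_rot: [[-1.0, 0.012, 0.001], [0.012, 1.0, -0.0], [-0.001, -0.0, -1.0]]
force: [-0.2, 0.2, -2.6]
opening: 0.257
grasp_force: 30.0
```

```bash
python3 - <<'E'
from h import *
np.set_printoptions(precision=4,suppress=True)
print(bot.read_state()["force"],bot.read_state()["position"])
im,d,K,T,P=shot("wrist","w4.png")
s=0
for c in ["scene","side"]:
    im,d,K,T,P=shot(c); u,v=proj(K,T,(.5525,-.044,.09)).astype(int)
    a=cv2.resize(im[v-45:v+45,u-60:u+60,::-1],None,fx=5,fy=5,interpolation=cv2.INTER_CUBIC); s=a if c=="scene" else np.vstack([s,a])
cv2.imwrite("pics/ss4.png",cv2.resize(s,None,fx=.65,fy=.65))
E
```

```text
[-0.1775  0.174  -2.5676] [ 0.5534 -0.0457  0.1081]
```

View pics/ss4.png

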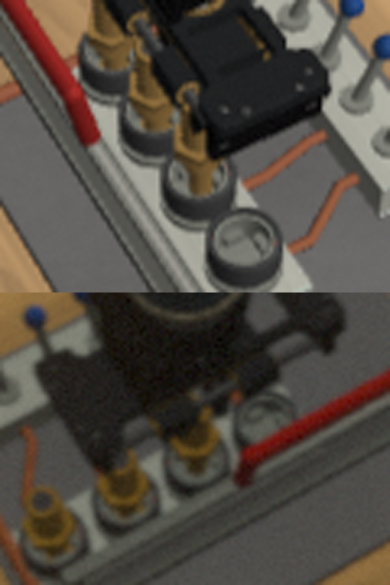

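The nipple at port 2 has lifted out of its sleeve with only its weight (−2.6 N), and the sleeve stayed down, so it is not locked. It goes to the reject bin.

move_arm([
  {"xyz":[0,0,-15],"roll":0,"grip":5},
  {"xyz":[0,0,-25],"roll":0,"grip":5},
  {"xyz":[0,0,-25],"roll":0,"grip":5},
  {"xyz":[0,0,-25],"roll":0,"grip":5},
  {"xyz":[0,0,-25],"roll":0,"grip":5},
])

```text
time_s: 10.6
position: [0.5527, -0.0455, 0.2237]
tcp_rot: [[-1.0, 0.012, -0.001], [0.012, 1.0, 0.0], [0.001, 0.0, -1.0]]
force: [0.6, 1.1, -2.2]
opening: 0.262
grasp_force: 30.0
```

move_arm([
  {"xyz":[10,-26,-4],"roll":0,"grip":5},
  {"xyz":[10,-28,0],"roll":0,"grip":5},
  {"xyz":[10,-28,0],"roll":0,"grip":5},
  {"xyz":[11,-28,0],"roll":0,"grip":5},
  {"xyz":[11,-28,0],"roll":0,"grip":5},
])

```text
time_s: 11.02
position: [0.4987, -0.1839, 0.2269]
tcp_rot: [[-1.0, 0.011, -0.0], [0.011, 1.0, 0.0], [0.0, 0.0, -1.0]]
force: [0.7, -0.3, -2.3]
opening: 0.259
grasp_force: 30.0
```

move_arm([
  {"xyz":[11,-30,0],"roll":0,"grip":5},
  {"xyz":[11,-30,0],"roll":0,"grip":5},
  {"xyz":[11,-30,0],"roll":0,"grip":5},
  {"xyz":[11,-30,0],"roll":0,"grip":5},
  {"xyz":[11,-30,0],"roll":0,"grip":5},
])

```text
time_s: 11.43
position: [0.4418, -0.3334, 0.2267]
tcp_rot: [[-1.0, 0.012, -0.0], [0.012, 1.0, 0.001], [0.0, 0.001, -1.0]]
force: [0.0, 0.2, -3.0]
opening: 0.258
grasp_force: 30.0
```

move_arm([
  {"xyz":[11,-30,0],"roll":0,"grip":5},
  {"xyz":[0,0,0],"roll":0,"grip":5},
  {"xyz":[0,0,0],"roll":0,"grip":5},
])

```text
time_s: 11.68
position: [0.4306, -0.3638, 0.2265]
tcp_rot: [[-1.0, 0.015, 0.0], [0.015, 1.0, 0.0], [0.0, 0.0, -1.0]]
force: [-0.1, 1.3, -2.6]
opening: 0.255
grasp_force: 30.0
```

move_arm([
  {"xyz":[0,0,35],"roll":0,"grip":5},
  {"xyz":[0,0,35],"roll":0,"grip":5},
  {"xyz":[0,0,35],"roll":0,"grip":5},
  {"xyz":[0,0,30],"roll":0,"grip":5},
  {"xyz":[0,0,12],"roll":0,"grip":5},
])

```text
time_s: 12.1
position: [0.4297, -0.3581, 0.0758]
tcp_rot: [[-1.0, 0.011, -0.005], [0.011, 1.0, 0.007], [0.005, 0.007, -1.0]]
force: [-0.1, 1.1, -2.9]
opening: 0.256
grasp_force: 30.0
```

move_arm([
  {"xyz":[0,0,3],"roll":0,"grip":5},
  {"xyz":[0,0,2],"roll":0,"grip":5},
  {"xyz":[0,0,2],"roll":0,"grip":5},
  {"xyz":[0,0,0],"roll":0,"grip":5},
])

```text
time_s: 12.43
position: [0.4324, -0.3626, 0.0739]
tcp_rot: [[-1.0, 0.011, 0.002], [0.011, 1.0, -0.002], [-0.002, -0.002, -1.0]]
force: [0.8, 0.3, -2.6]
opening: 0.256
grasp_force: 30.0
```

Still hanging, a few mm above the floor. I'll lower slowly until it touches and then release.

move_arm([
  {"xyz":[0,0,2],"roll":0,"grip":5},
  {"xyz":[0,0,2],"roll":0,"grip":5},
  {"xyz":[0,0,0],"roll":0,"grip":5},
])

```text
time_s: 12.68
position: [0.4325, -0.3634, 0.0705]
tcp_rot: [[-1.0, 0.012, 0.002], [0.012, 1.0, -0.003], [-0.002, -0.003, -1.0]]
force: [0.4, -0.4, 2.8]
opening: 0.256
grasp_force: 30.0
```

move_arm([
  {"xyz":[0,0,0],"roll":0,"grip":35},
  {"xyz":[0,0,0],"roll":0,"grip":45},
  {"xyz":[0,0,0],"roll":0,"grip":60},
  {"xyz":[0,0,0],"roll":0,"grip":60},
  {"xyz":[0,0,0],"roll":0,"grip":60},
])

```text
time_s: 13.1
position: [0.4313, -0.3621, 0.0687]
tcp_rot: [[-1.0, 0.012, -0.0], [0.012, 1.0, 0.0], [0.0, 0.0, -1.0]]
force: [-0.3, 1.3, 0.6]
opening: 0.539
grasp_force: 0.0
```

move_arm([
  {"xyz":[0,0,-15],"roll":0,"grip":60},
  {"xyz":[0,0,-30],"roll":0,"grip":60},
  {"xyz":[0,0,-30],"roll":0,"grip":60},
  {"xyz":[0,0,-30],"roll":0,"grip":60},
  {"xyz":[0,0,-20],"roll":0,"grip":60},
])

```text
time_s: 13.52
position: [0.4321, -0.363, 0.1965]
tcp_rot: [[-1.0, 0.012, 0.002], [0.012, 1.0, -0.002], [-0.002, -0.002, -1.0]]
force: [0.7, -0.7, -0.7]
opening: 0.599
grasp_force: 0.0
```

```bash
python3 fit.py | grep -E "niptop"; python3 - <<'E'
from h import *
s=bot.read_state(); print(s["position"],s["opening"])
im,d,K,T,P=shot("side"); print([(round(r["conf"],2),w(T,r["at"]).round(3)) for r in bot.spot_in("nipple_2","side")])
E
```

```text
scene niptop 88 mean [ 0.5524 -0.1624  0.1284] mid [ 0.5523 -0.1637  0.1286] size [0.0237 0.0267 0.0091]
scene niptop 96 mean [ 0.5529 -0.1019  0.1289] mid [ 0.5524 -0.1028  0.129 ] size [0.0245 0.024  0.0086]
side niptop 92 mean [ 0.5523 -0.1055  0.1293] mid [ 0.5519 -0.1049  0.1293] size [0.0246 0.0237 0.0101]
side niptop 96 mean [ 0.5519 -0.1654  0.1296] mid [ 0.5512 -0.1652  0.1291] size [0.0251 0.0242 0.0097]
[ 0.43332896 -0.36446324  0.19775918] 0.598404474532481
[(0.83, array([ 0.439, -0.357,  0.078])), (0.62, array([0.725, 0.053, 0.079])), (0.59, array([ 0.561, -0.168,  0.106])), (0.54, array([ 0.559, -0.107,  0.1  ]))]
```

Nipple 2 is standing in the reject bin. Next is port 4.

move_arm([
  {"xyz":[-19.5,33.2,0],"roll":0,"grip":50},
  {"xyz":[-19.5,33.2,0],"roll":0,"grip":50},
  {"xyz":[-19.5,33.2,0],"roll":0,"grip":50},
  {"xyz":[-19.5,33.2,0],"roll":0,"grip":50},
  {"xyz":[-19.5,33.2,0],"roll":0,"grip":50},
])

```text
time_s: 14.13
position: [0.5302, -0.1952, 0.1916]
tcp_rot: [[-1.0, 0.013, -0.004], [0.013, 1.0, 0.002], [0.004, 0.002, -1.0]]
force: [0.8, -0.8, -0.4]
opening: 0.505
grasp_force: 0.0
```

move_arm([
  {"xyz":[-19.5,33,0],"roll":0,"grip":50},
  {"xyz":[0,0,0],"roll":0,"grip":50},
  {"xyz":[0,0,0],"roll":0,"grip":50},
  {"xyz":[0,0,0],"roll":0,"grip":50},
])

```text
time_s: 14.47
position: [0.5497, -0.1642, 0.1922]
tcp_rot: [[-1.0, 0.011, -0.003], [0.011, 1.0, 0.001], [0.003, 0.001, -1.0]]
force: [0.0, 0.0, -0.5]
opening: 0.5
grasp_force: 0.0
```

move_arm([
  {"xyz":[-1,-1,32],"roll":0,"grip":50},
  {"xyz":[-1,0,32],"roll":0,"grip":50},
  {"xyz":[0,0,27],"roll":0,"grip":50},
  {"xyz":[0,0,5],"roll":0,"grip":50},
  {"xyz":[0,0,0],"roll":0,"grip":50},
])

```text
time_s: 14.88
position: [0.5503, -0.1662, 0.0955]
tcp_rot: [[-1.0, 0.014, -0.006], [0.014, 1.0, 0.003], [0.006, 0.003, -1.0]]
force: [-0.2, 0.8, -0.8]
opening: 0.497
grasp_force: 0.0
```

move_arm([
  {"xyz":[0,0,0],"roll":0,"grip":5},
  {"xyz":[0,0,0],"roll":0,"grip":5},
  {"xyz":[0,0,0],"roll":0,"grip":5},
  {"xyz":[0,0,0],"roll":0,"grip":5},
  {"xyz":[0,0,0],"roll":0,"grip":5},
])

```text
time_s: 15.3
position: [0.5545, -0.1665, 0.1003]
tcp_rot: [[-1.0, 0.012, 0.004], [0.012, 1.0, -0.002], [-0.004, -0.002, -1.0]]
force: [-0.3, -0.7, 19.7]
opening: 0.206
grasp_force: 9.4
```

move_arm([
  {"xyz":[0,0,0],"roll":0,"grip":5},
  {"xyz":[0,0,0],"roll":0,"grip":5},
  {"xyz":[0,0,0],"roll":0,"grip":5},
])

```text
time_s: 15.55
position: [0.5554, -0.1662, 0.1014]
tcp_rot: [[-1.0, 0.012, 0.006], [0.012, 1.0, -0.002], [-0.006, -0.002, -1.0]]
force: [-0.8, 2.9, 13.4]
opening: 0.067
grasp_force: 6.7
```

move_arm([
  {"xyz":[0,0,-2],"roll":0,"grip":5},
  {"xyz":[0,0,-2],"roll":0,"grip":5},
  {"xyz":[0,0,0],"roll":0,"grip":5},
  {"xyz":[0,0,0],"roll":0,"grip":5},
])

```text
time_s: 15.88
position: [0.5528, -0.1656, 0.102]
tcp_rot: [[-1.0, 0.012, 0.0], [0.012, 1.0, -0.0], [-0.0, -0.0, -1.0]]
force: [0.1, -0.1, 0.1]
opening: 0.052
grasp_force: 0.0
```

The fingers have shut to 5% with nothing between them, which I didn't expect. I'll look.

```bash
python3 - <<'E'
from h import *
np.set_printoptions(precision=4,suppress=True)
print(bot.read_state()["force"],bot.read_state()["position"],bot.read_state()["opening"])
s=None
for c in ["scene","side"]:
    im,d,K,T,P=shot(c); u,v=proj(K,T,(.5525,-.15,.09)).astype(int)
    a=cv2.resize(im[v-45:v+45,u-60:u+60,::-1],None,fx=5,fy=5,interpolation=cv2.INTER_CUBIC); s=a if s is None else np.vstack([s,a])
s=cv2.resize(s,None,fx=.65,fy=.65)
im,d,K,T,P=shot("wrist"); print(d[300:400:10,310:330].mean(1))
cv2.imwrite("pics/ss5.png",np.hstack([s,cv2.resize(im[150:460,170:470,::-1],(400,s.shape[0]))]))
E
```

```text
[ 0.1352 -0.1034  0.0948] [ 0.5528 -0.1656  0.102 ] 0.052395112350506826
[0.1721 0.1682 0.1659 0.2299 0.2285 0.0881 0.087  0.0872 0.2509 0.2533]
```

View pics/ss5.png

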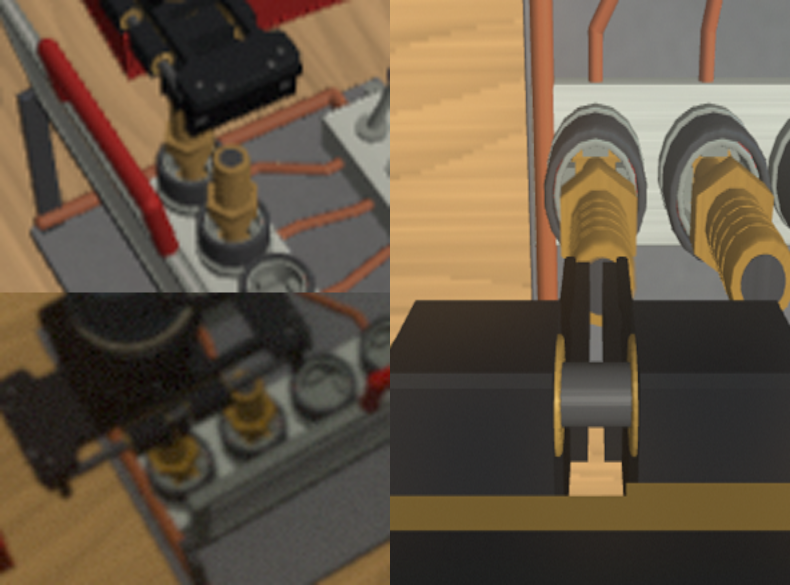

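```bash
python3 - <<'E'
from h import *
np.set_printoptions(precision=4,suppress=True)
for c in ["scene","side","wrist"]:
    im,d,K,T,P=shot(c)
    hsv=cv2.cvtColor(im,cv2.COLOR_RGB2HSV)
    m=(d>0)&(hsv[...,0]>12)&(hsv[...,0]<24)&(hsv[...,1]>120)&(P[...,0]>.5)&(P[...,0]<.6)&(P[...,2]>.05)&(P[...,2]<.2)
    for y0 in (-.165,-.105):
        q=P[m&(abs(P[...,1]-y0)<.025)]
        for a in np.arange(.06,.2,.01):
            k=q[(q[:,2]>=a)&(q[:,2]<a+.01)]
            if len(k)>3: print(c,y0,round(a,2),len(k),k.min(0)[:2],k.max(0)[:2],k.mean(0)[:2])
E
```

```text
scene -0.165 0.06 15 [ 0.5323 -0.1631] [ 0.5615 -0.1481] [ 0.5531 -0.1532]
scene -0.165 0.07 7 [ 0.5504 -0.1567] [ 0.5635 -0.1449] [ 0.5578 -0.1493]
scene -0.165 0.08 73 [ 0.5341 -0.1794] [ 0.5692 -0.1433] [ 0.5561 -0.1535]
scene -0.165 0.09 44 [ 0.5423 -0.1732] [ 0.5689 -0.1435] [ 0.5573 -0.154 ]
scene -0.165 0.1 15 [ 0.5488 -0.1654] [ 0.5647 -0.1487] [ 0.5607 -0.1552]
scene -0.165 0.11 14 [ 0.5611 -0.1675] [ 0.5648 -0.1504] [ 0.5633 -0.157 ]
scene -0.165 0.12 8 [ 0.5611 -0.1646] [ 0.5646 -0.1525] [ 0.5632 -0.1576]
scene -0.165 0.13 4 [ 0.5617 -0.1573] [ 0.5657 -0.1542] [ 0.5643 -0.1559]
scene -0.105 0.06 15 [ 0.5479 -0.1009] [ 0.5635 -0.0904] [ 0.5562 -0.0945]
scene -0.105 0.07 11 [ 0.5416 -0.0991] [ 0.567  -0.0877] [ 0.5547 -0.0914]
scene -0.105 0.08 79 [ 0.5338 -0.1147] [ 0.5686 -0.0858] [ 0.5549 -0.0948]
scene -0.105 0.09 41 [ 0.5435 -0.1176] [ 0.5703 -0.0885] [ 0.558  -0.0964]
scene -0.105 0.1 34 [ 0.5436 -0.1104] [ 0.5646 -0.0902] [ 0.5566 -0.0962]
scene -0.105 0.11 34 [ 0.5432 -0.1027] [ 0.5644 -0.0901] [ 0.5558 -0.0951]
scene -0.105 0.12 53 [ 0.5412 -0.1148] [ 0.565  -0.0899
[... 1784 characters left out ...]
] [ 0.5616 -0.1717]
wrist -0.165 0.19 14 [ 0.5413 -0.1725] [ 0.5577 -0.1584] [ 0.5514 -0.1605]
wrist -0.105 0.06 14 [ 0.5375 -0.1172] [ 0.5727 -0.1088] [ 0.5436 -0.1119]
wrist -0.105 0.07 38 [ 0.5309 -0.1224] [ 0.5543 -0.0925] [ 0.5398 -0.1149]
wrist -0.105 0.08 1081 [ 0.5303 -0.1225] [ 0.5647 -0.0894] [ 0.5421 -0.1106]
wrist -0.105 0.09 349 [ 0.5324 -0.1222] [ 0.5615 -0.0913] [ 0.5418 -0.111 ]
wrist -0.105 0.1 336 [ 0.5366 -0.1186] [ 0.5554 -0.0973] [ 0.5414 -0.1115]
wrist -0.105 0.11 400 [ 0.5366 -0.1186] [ 0.5564 -0.0985] [ 0.5414 -0.1117]
wrist -0.105 0.12 1111 [ 0.5367 -0.1185] [ 0.5567 -0.0942] [ 0.5437 -0.1084]
wrist -0.105 0.13 34 [ 0.5388 -0.1164] [ 0.5562 -0.0952] [ 0.5473 -0.1034]
```

```bash
python3 - <<'E'
from h import *
np.set_printoptions(precision=4,suppress=True)
im,d,K,T,P=shot("wrist"); s=bot.read_state(); R=np.array(s["tcp_rot"]); p=np.array(s["position"]); print(p,s["opening"])
Q=(P-p)@R
for v in range(270,350,6):
    print(v,[(u,im[v,u].sum()//3,(Q[v,u]*1000).round(0).astype(int).tolist()) for u in (302,308,318,326,336,346)])
E
```

```text
[ 0.5526 -0.1656  0.1015] 0.04906248117848141
270 [(302, np.uint64(124), [3, -13, 12]), (308, np.uint64(97), [10, -9, -5]), (318, np.uint64(79), [14, -3, -15]), (326, np.uint64(119), [15, 1, -19]), (336, np.uint64(99), [15, 6, -18]), (346, np.uint64(114), [11, 11, -7])]
276 [(302, np.uint64(123), [-1, -13, 12]), (308, np.uint64(84), [9, -8, -12]), (318, np.uint64(83), [14, -3, -22]), (326, np.uint64(92), [15, 1, -26]), (336, np.uint64(102), [15, 6, -25]), (346, np.uint64(108), [12, 11, -19])]
282 [(302, np.uint64(126), [-4, -13, 12]), (308, np.uint64(75), [10, -8, -21]), (318, np.uint64(120), [13, -3, -28]), (326, np.uint64(128), [13, 1, -28]), (336, np.uint64(125), [13, 6, -28]), (346, np.uint64(108), [12, 10, -26])]
288 [(302, np.uint64(41), [11, -10, -31]), (308, np.uint64(37), [12, -7, -32]), (318, np.uint64(98), [10, -3, -28]), (326, np.uint64(83), [10, 1, -28]), (336, np.uint64(75), [9, 6, -27]), (346, np.uint64(38), [12, 10, -32])]
294 [(302, np.uint64(40), [12, -10, -38]), (308, np.uint64(39), [11, -7, -37]), (318, np.uint64(42), [10, -3, -35]), (326, np.uint64(83), [7, 1, -2
[... 1397 characters left out ...]
), [11, 8, -69])]
336 [(302, np.uint64(30), [11, -8, -73]), (308, np.uint64(35), [10, -6, -70]), (318, np.uint64(34), [9, -2, -69]), (326, np.uint64(122), [-87, 1, 90]), (336, np.uint64(35), [9, 4, -70]), (346, np.uint64(31), [12, 8, -73])]
342 [(302, np.uint64(49), [33, -5, -111]), (308, np.uint64(51), [34, -4, -113]), (318, np.uint64(51), [34, -1, -113]), (326, np.uint64(45), [33, 0, -112]), (336, np.uint64(51), [33, 3, -112]), (346, np.uint64(51), [33, 5, -111])]
348 [(302, np.uint64(74), [33, -5, -114]), (308, np.uint64(74), [33, -4, -114]), (318, np.uint64(73), [33, -1, -113]), (326, np.uint64(74), [33, 0, -114]), (336, np.uint64(73), [33, 3, -113]), (346, np.uint64(74), [34, 5, -115])]
```

The numbers show the closed fingers overlapping the neck with no force on them, and the nipple is still upright and home. I'll back out gently, straight up, and watch the force.

move_arm([
  {"xyz":[0,0,-2],"roll":0,"grip":5},
  {"xyz":[0,0,-3],"roll":0,"grip":5},
  {"xyz":[0,0,0],"roll":0,"grip":5},
])

```text
time_s: 16.48
position: [0.5532, -0.1659, 0.1075]
tcp_rot: [[-1.0, 0.012, 0.001], [0.012, 1.0, -0.001], [-0.001, -0.001, -1.0]]
force: [0.2, -0.4, 0.6]
opening: 0.053
grasp_force: 0.0
```

move_arm([
  {"xyz":[0,0,-3],"roll":0,"grip":5},
  {"xyz":[0,0,-3],"roll":0,"grip":5},
  {"xyz":[0,0,0],"roll":0,"grip":5},
])

```text
time_s: 16.73
position: [0.5533, -0.1659, 0.1136]
tcp_rot: [[-1.0, 0.012, 0.001], [0.012, 1.0, -0.001], [-0.001, -0.001, -1.0]]
force: [1.2, -0.0, 0.7]
opening: 0.051
grasp_force: 0.0
```

move_arm([
  {"xyz":[0,0,-10],"roll":0,"grip":5},
  {"xyz":[0,0,-15],"roll":0,"grip":5},
  {"xyz":[0,0,-15],"roll":0,"grip":5},
  {"xyz":[0,0,0],"roll":0,"grip":40},
  {"xyz":[0,0,0],"roll":0,"grip":50},
])

```text
time_s: 17.15
position: [0.5535, -0.166, 0.154]
tcp_rot: [[-1.0, 0.012, 0.002], [0.012, 1.0, -0.001], [-0.002, -0.001, -1.0]]
force: [-0.4, 0.9, -0.2]
opening: 0.13
grasp_force: 0.0
```

move_arm([
  {"xyz":[0,0,0],"roll":0,"grip":50},
  {"xyz":[0,0,0],"roll":0,"grip":50},
  {"xyz":[0,0,0],"roll":0,"grip":50},
])

```text
time_s: 17.4
position: [0.5521, -0.1653, 0.1519]
tcp_rot: [[-1.0, 0.012, -0.002], [0.012, 1.0, 0.001], [0.002, 0.001, -1.0]]
force: [0.1, 0.1, 0.5]
opening: 0.342
grasp_force: 0.0
```

```bash
python3 fit.py | grep -E "niptop"; python3 - <<'E'
from h import *
np.set_printoptions(precision=4,suppress=True)
s=bot.read_state(); print(s["position"],s["opening"],s["force"])
im,d,K,T,P=shot("wrist","w6.png")
hsv=cv2.cvtColor(im,cv2.COLOR_RGB2HSV)
# sleeve tops dark ring heights near port 4
for y0 in (-.165,-.105):
    m=(d>0)&(np.hypot(P[...,0]-.552,P[...,1]-y0)<.0255)&(np.hypot(P[...,0]-.552,P[...,1]-y0)>.0215)&(P[...,2]>.05)&(P[...,2]<.1)
    print(y0,np.percentile(P[m][:,2],[10,50,80,90,95]))
E
```

```text
scene niptop 87 mean [ 0.5522 -0.162   0.1289] mid [ 0.5524 -0.1628  0.1284] size [0.0247 0.0237 0.0086]
scene niptop 95 mean [ 0.553  -0.1018  0.1288] mid [ 0.5524 -0.103   0.13  ] size [0.0251 0.0233 0.0112]
side niptop 93 mean [ 0.5527 -0.1055  0.1298] mid [ 0.5516 -0.1055  0.1293] size [0.024  0.0239 0.0106]
side niptop 93 mean [ 0.5519 -0.1652  0.1297] mid [ 0.5512 -0.1649  0.1297] size [0.0228 0.0238 0.0097]
[ 0.5524 -0.1654  0.1521] 0.43364942328224376 [ 0.2892  0.4945 -0.0593]
-0.165 [0.0605 0.0635 0.0643 0.0648 0.0652]
-0.105 [0.0606 0.0636 0.0643 0.0646 0.065 ]
```

View pics/w6.png

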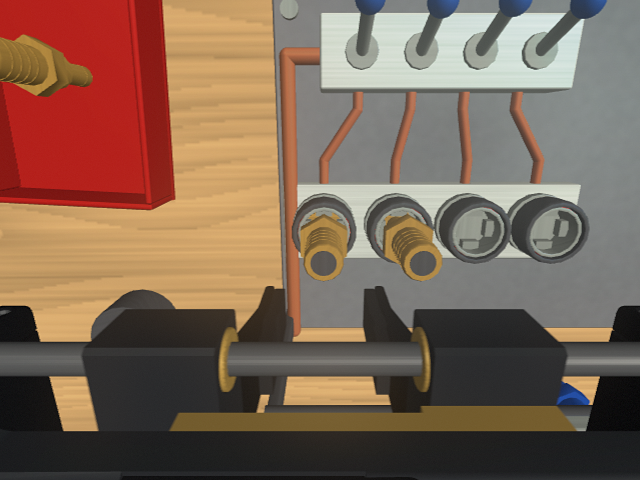

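Both nipples are untouched at pixels (323,262) and (423,260), with the sleeves down. Nipple 2 lies in the bin. I'll try port 4 again with a higher grip and close in stages.

move_arm([
  {"xyz":[0,0,25],"roll":0,"grip":50},
  {"xyz":[0,0,20],"roll":0,"grip":50},
  {"xyz":[0,0,6],"roll":0,"grip":45},
  {"xyz":[0,0,0],"roll":0,"grip":40},
  {"xyz":[0,0,0],"roll":0,"grip":36},
])

```text
time_s: 17.97
position: [0.5529, -0.1657, 0.1019]
tcp_rot: [[-1.0, 0.012, -0.0], [0.012, 1.0, 0.0], [0.0, 0.0, -1.0]]
force: [0.8, 0.3, -1.1]
opening: 0.402
grasp_force: 0.0
```

move_arm([
  {"xyz":[0,0,0],"roll":0,"grip":32},
  {"xyz":[0,0,0],"roll":0,"grip":30},
  {"xyz":[0,0,0],"roll":0,"grip":26},
])

```text
time_s: 18.22
position: [0.5535, -0.166, 0.1029]
tcp_rot: [[-1.0, 0.012, 0.002], [0.012, 1.0, -0.001], [-0.002, -0.001, -1.0]]
force: [0.0, 0.1, 0.3]
opening: 0.295
grasp_force: 0.0
```

move_arm([
  {"xyz":[0,0,0],"roll":0,"grip":22},
  {"xyz":[0,0,0],"roll":0,"grip":18},
  {"xyz":[0,0,0],"roll":0,"grip":18},
])

```text
time_s: 18.47
position: [0.5529, -0.1657, 0.1022]
tcp_rot: [[-1.0, 0.012, 0.001], [0.012, 1.0, -0.0], [-0.001, -0.0, -1.0]]
force: [-0.0, 0.9, -0.6]
opening: 0.192
grasp_force: 0.0
```

There is no contact at 16.7 mm opening around a 25 mm neck, so this neck isn't being felt at this height. I'll open up and grip lower, on the hexagon.

move_arm([
  {"xyz":[0,0,0],"roll":0,"grip":50},
  {"xyz":[0,0,0],"roll":0,"grip":52},
  {"xyz":[0,0,0],"roll":0,"grip":52},
  {"xyz":[0,0,0],"roll":0,"grip":52},
  {"xyz":[0,0,0],"roll":0,"grip":52},
])

```text
time_s: 18.88
position: [0.5528, -0.1657, 0.1018]
tcp_rot: [[-1.0, 0.012, -0.0], [0.012, 1.0, 0.0], [0.0, 0.0, -1.0]]
force: [-1.3, 0.5, -0.0]
opening: 0.47
grasp_force: 0.0
```

move_arm([
  {"xyz":[0,0,10],"roll":0,"grip":52},
  {"xyz":[0,0,10],"roll":0,"grip":52},
  {"xyz":[0,0,8],"roll":0,"grip":52},
  {"xyz":[0,0,4],"roll":0,"grip":52},
  {"xyz":[0,0,0],"roll":0,"grip":52},
])

```text
time_s: 19.3
position: [0.5515, -0.165, 0.068]
tcp_rot: [[-1.0, 0.012, -0.003], [0.012, 1.0, 0.002], [0.003, 0.002, -1.0]]
force: [-1.1, -0.5, 0.3]
opening: 0.521
grasp_force: 0.0
```

move_arm([
  {"xyz":[0,0,0],"roll":0,"grip":46},
  {"xyz":[0,0,0],"roll":0,"grip":42},
  {"xyz":[0,0,0],"roll":0,"grip":40},
])

```text
time_s: 19.55
position: [0.5532, -0.1658, 0.0702]
tcp_rot: [[-1.0, 0.012, 0.001], [0.012, 1.0, -0.0], [-0.001, -0.0, -1.0]]
force: [0.1, 0.0, -0.8]
opening: 0.425
grasp_force: 0.0
```

move_arm([
  {"xyz":[0,0,0],"roll":0,"grip":36},
  {"xyz":[0,0,0],"roll":0,"grip":32},
  {"xyz":[0,0,0],"roll":0,"grip":30},
])

```text
time_s: 19.8
position: [0.553, -0.1657, 0.0702]
tcp_rot: [[-1.0, 0.012, 0.001], [0.012, 1.0, -0.0], [-0.001, -0.0, -1.0]]
force: [0.0, -0.3, -0.1]
opening: 0.328
grasp_force: 0.0
```

move_arm([
  {"xyz":[0,0,0],"roll":0,"grip":27},
  {"xyz":[0,0,0],"roll":0,"grip":24},
  {"xyz":[0,0,0],"roll":0,"grip":22},
])

```text
time_s: 20.05
position: [0.5529, -0.1657, 0.07]
tcp_rot: [[-1.0, 0.012, 0.0], [0.012, 1.0, -0.0], [-0.0, -0.0, -1.0]]
force: [-0.4, -1.2, 1.2]
opening: 0.275
grasp_force: 30.0
```

```bash
python3 - <<'E'
from h import *
np.set_printoptions(precision=4,suppress=True)
s=bot.read_state(); print(s["position"],s["opening"],s["force"],s["grasp_force"])
im,d,K,T,P=shot("wrist")
R=np.array(s["tcp_rot"]); p=np.array(s["position"])
def pix(q): return proj(K,T,R@np.array(q)+p)
for q in ([0,-.011,0],[0,.011,0],[0,-.0125,-.06]): print(pix(q))
cv2.imwrite("pics/w7.png",cv2.resize(im[180:460,140:500,::-1],None,fx=2,fy=2))
E
```

```text
[ 0.5529 -0.1657  0.07  ] 0.27513669999025436 [-0.3841 -1.1765  1.1927] 29.999554404057562
[304.2215 283.5252]
[344.2828 283.5412]
[292.7415 344.0254]
```

View pics/w7.png

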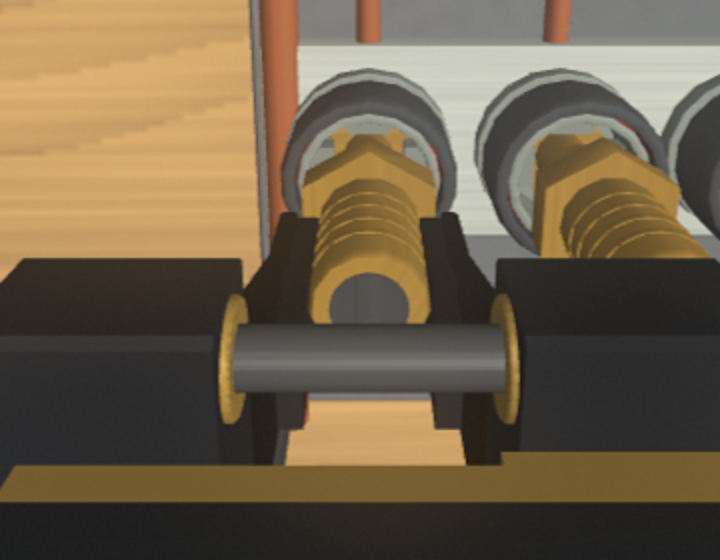

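The grip is firm now at 30 N with no vertical preload. I'll tug in small steps.

move_arm([
  {"xyz":[0,0,0],"roll":0,"grip":10},
  {"xyz":[0,0,-2],"roll":0,"grip":10},
  {"xyz":[0,0,-2],"roll":0,"grip":10},
  {"xyz":[0,0,-2],"roll":0,"grip":10},
  {"xyz":[0,0,0],"roll":0,"grip":10},
])

```text
time_s: 20.52
position: [0.552, -0.1653, 0.075]
tcp_rot: [[-1.0, 0.012, -0.002], [0.012, 1.0, 0.001], [0.002, 0.001, -1.0]]
force: [0.5, -0.6, -7.8]
opening: 0.269
grasp_force: 30.0
```

move_arm([
  {"xyz":[0,0,-1],"roll":0,"grip":10},
  {"xyz":[0,0,-1],"roll":0,"grip":10},
  {"xyz":[0,0,0],"roll":0,"grip":10},
])

```text
time_s: 20.77
position: [0.552, -0.1653, 0.0771]
tcp_rot: [[-1.0, 0.012, -0.002], [0.012, 1.0, 0.001], [0.002, 0.001, -1.0]]
force: [-1.0, -0.1, -12.6]
opening: 0.271
grasp_force: 30.0
```

move_arm([
  {"xyz":[0,0,-1],"roll":0,"grip":10},
  {"xyz":[0,0,-1],"roll":0,"grip":10},
  {"xyz":[0,0,-1],"roll":0,"grip":10},
  {"xyz":[0,0,0],"roll":0,"grip":10},
  {"xyz":[0,0,0],"roll":0,"grip":10},
])

```text
time_s: 21.18
position: [0.5522, -0.1653, 0.0806]
tcp_rot: [[-1.0, 0.012, -0.001], [0.012, 1.0, 0.001], [0.001, 0.001, -1.0]]
force: [-0.5, 0.4, -13.2]
opening: 0.27
grasp_force: 30.0
```

move_arm([
  {"xyz":[0,0,-1],"roll":0,"grip":10},
  {"xyz":[0,0,-1],"roll":0,"grip":10},
  {"xyz":[0,0,0],"roll":0,"grip":10},
  {"xyz":[0,0,0],"roll":0,"grip":10},
])

```text
time_s: 21.52
position: [0.5523, -0.1653, 0.0827]
tcp_rot: [[-1.0, 0.012, -0.001], [0.012, 1.0, 0.001], [0.001, 0.001, -1.0]]
force: [-1.1, 0.9, -14.2]
opening: 0.271
grasp_force: 30.0
```

```bash
cat > sl.py <<'E'
from h import *
import sys
np.set_printoptions(precision=4,suppress=True)
s=bot.read_state(); print(s["position"],s["opening"],s["force"],s["grasp_force"])
for c in ["wrist","scene","side"]:
    im,d,K,T,P=shot(c); v=im.max(-1)
    for n,y0 in ((4,-.1645),(3,-.1045),(2,-.045),(1,.0155)):
        r=np.hypot(P[...,0]-.552,P[...,1]-y0)
        m=(d>0)&(r<.0265)&(r>.022)&(P[...,2]>.05)&(P[...,2]<.1)&(v<95)
        if m.sum()>15: print(c,n,m.sum(),np.percentile(P[m][:,2],[50,80,90,95]))
E
python3 sl.py
```

```text
[ 0.5523 -0.1653  0.0827] 0.2707233379164031 [ -1.0635   0.9122 -14.179 ] 29.999358714558184
wrist 4 549 [0.0733 0.0739 0.0742 0.0745]
wrist 3 652 [0.0637 0.0643 0.0645 0.0647]
wrist 2 1187 [0.063  0.064  0.0644 0.0646]
wrist 1 1386 [0.062  0.0637 0.0642 0.0645]
scene 4 102 [0.0664 0.0729 0.0743 0.0755]
scene 3 122 [0.0612 0.0644 0.0654 0.0659]
scene 2 124 [0.0616 0.064  0.0656 0.0666]
scene 1 128 [0.0618 0.064  0.0651 0.0662]
side 4 94 [0.0703 0.0736 0.0759 0.0764]
side 3 66 [0.0623 0.0652 0.0659 0.067 ]
side 2 89 [0.063  0.0654 0.0661 0.0666]
side 1 48 [0.0628 0.066  0.0667 0.067 ]
```

Sleeve 4 is up 9.7 mm at about 14–15 N, so that nipple is locked and has passed. I'll lower it back, release, and go up.

move_arm([
  {"xyz":[0,0,3],"roll":0,"grip":10},
  {"xyz":[0,0,4],"roll":0,"grip":10},
  {"xyz":[0,0,4],"roll":0,"grip":10},
  {"xyz":[0,0,1],"roll":0,"grip":10},
  {"xyz":[0,0,0],"roll":0,"grip":10},
])

```text
time_s: 22.08
position: [0.5535, -0.1661, 0.0712]
tcp_rot: [[-1.0, 0.012, 0.001], [0.012, 1.0, -0.001], [-0.001, -0.001, -1.0]]
force: [0.1, 1.5, -2.1]
opening: 0.269
grasp_force: 30.0
```

move_arm([
  {"xyz":[0,0,0],"roll":0,"grip":40},
  {"xyz":[0,0,0],"roll":0,"grip":50},
  {"xyz":[0,0,0],"roll":0,"grip":50},
  {"xyz":[0,0,0],"roll":0,"grip":50},
])

```text
time_s: 22.42
position: [0.5533, -0.1659, 0.0714]
tcp_rot: [[-1.0, 0.012, 0.001], [0.012, 1.0, -0.001], [-0.001, -0.001, -1.0]]
force: [-0.3, 0.1, -0.6]
opening: 0.465
grasp_force: 0.0
```

move_arm([
  {"xyz":[0,0,-15],"roll":0,"grip":50},
  {"xyz":[0,0,-25],"roll":0,"grip":50},
  {"xyz":[0,0,-30],"roll":0,"grip":50},
  {"xyz":[0,0,0],"roll":0,"grip":50},
])

```text
time_s: 22.75
position: [0.5567, -0.1675, 0.1464]
tcp_rot: [[-1.0, 0.012, 0.01], [0.011, 1.0, -0.005], [-0.01, -0.005, -1.0]]
force: [1.3, -1.1, 0.4]
opening: 0.504
grasp_force: 0.0
```

```bash
python3 fit.py | grep -E "niptop"; python3 sl.py | grep -E " 4 |\[.*\["
```

```text
scene niptop 79 mean [ 0.553  -0.1618  0.1285] mid [ 0.552  -0.1626  0.1284] size [0.0243 0.0237 0.0084]
scene niptop 93 mean [ 0.5532 -0.1024  0.1288] mid [ 0.5527 -0.1039  0.1298] size [0.0247 0.0251 0.0109]
side niptop 83 mean [ 0.5535 -0.1053  0.1295] mid [ 0.5531 -0.1054  0.1289] size [0.0213 0.0236 0.0098]
side niptop 98 mean [ 0.5526 -0.1657  0.1293] mid [ 0.5514 -0.1652  0.1291] size [0.0249 0.0235 0.0086]
[ 0.5538 -0.1662  0.1424] 0.5019295989941794 [-0.5006  0.5879 -0.1215] 0.0
wrist 4 331 [0.0733 0.074  0.0743 0.0746]
scene 4 113 [0.0659 0.0721 0.0739 0.075 ]
side 4 108 [0.0704 0.0736 0.0758 0.0763]
```

Nipple 4 is home again with its sleeve up. Next is port 3. Sleeve 4 is now raised, so I'll keep the fingertips above 75 mm.

move_arm([
  {"xyz":[0,30,0],"roll":0,"grip":48},
  {"xyz":[0,30,0],"roll":0,"grip":48},
  {"xyz":[0,0,0],"roll":0,"grip":48},
  {"xyz":[0,0,0],"roll":0,"grip":48},
])

```text
time_s: 23.33
position: [0.5524, -0.104, 0.1395]
tcp_rot: [[-1.0, 0.009, -0.003], [0.009, 1.0, 0.001], [0.003, 0.001, -1.0]]
force: [0.1, -0.5, -0.0]
opening: 0.489
grasp_force: 0.0
```

```bash
python3 -c "
from rig import bot
s=bot.read_state();print(s['position'],s['opening'])"
```

```text
[ 0.55241347 -0.10403814  0.1395368 ] 0.48938108445322426
```

move_arm([
  {"xyz":[0,-1,20],"roll":0,"grip":48},
  {"xyz":[0,0,20],"roll":0,"grip":48},
  {"xyz":[0,0,18],"roll":0,"grip":48},
  {"xyz":[0,0,3],"roll":0,"grip":48},
  {"xyz":[0,0,0],"roll":0,"grip":44},
])

```text
time_s: 23.75
position: [0.5523, -0.1071, 0.0781]
tcp_rot: [[-1.0, 0.013, -0.004], [0.013, 1.0, 0.001], [0.004, 0.001, -1.0]]
force: [0.2, -0.6, 0.8]
opening: 0.457
grasp_force: 0.0
```

move_arm([
  {"xyz":[0,0,0],"roll":0,"grip":38},
  {"xyz":[0,0,0],"roll":0,"grip":33},
  {"xyz":[0,0,0],"roll":0,"grip":28},
  {"xyz":[0,0,0],"roll":0,"grip":22},
  {"xyz":[0,0,0],"roll":0,"grip":18},
])

```text
time_s: 24.17
position: [0.5541, -0.1067, 0.0808]
tcp_rot: [[-1.0, 0.012, 0.002], [0.012, 1.0, -0.0], [-0.002, -0.0, -1.0]]
force: [-0.0, 1.4, 1.7]
opening: 0.27
grasp_force: 30.0
```

move_arm([
  {"xyz":[0,0,0],"roll":0,"grip":14},
  {"xyz":[0,0,0],"roll":0,"grip":10},
  {"xyz":[0,0,0],"roll":0,"grip":10},
])

```text
time_s: 24.42
position: [0.5543, -0.1067, 0.0808]
tcp_rot: [[-1.0, 0.012, 0.002], [0.012, 1.0, -0.0], [-0.002, -0.0, -1.0]]
force: [0.4, 1.2, 5.5]
opening: 0.274
grasp_force: 30.0
```

move_arm([
  {"xyz":[0,0,-2],"roll":0,"grip":10},
  {"xyz":[0,0,-2],"roll":0,"grip":10},
  {"xyz":[0,0,-2],"roll":0,"grip":10},
  {"xyz":[0,0,0],"roll":0,"grip":10},
  {"xyz":[0,0,0],"roll":0,"grip":10},
])

```text
time_s: 24.83
position: [0.5526, -0.1063, 0.0849]
tcp_rot: [[-1.0, 0.012, -0.002], [0.012, 1.0, 0.001], [0.002, 0.001, -1.0]]
force: [0.1, 1.1, -8.7]
opening: 0.272
grasp_force: 30.0
```

move_arm([
  {"xyz":[0,0,-1],"roll":0,"grip":10},
  {"xyz":[0,0,-1],"roll":0,"grip":10},
  {"xyz":[0,0,0],"roll":0,"grip":10},
  {"xyz":[0,0,0],"roll":0,"grip":10},
])

```text
time_s: 25.17
position: [0.5526, -0.1063, 0.0872]
tcp_rot: [[-1.0, 0.012, -0.002], [0.012, 1.0, 0.001], [0.002, 0.001, -1.0]]
force: [-0.1, 0.6, -11.9]
opening: 0.271
grasp_force: 30.0
```

Locked too. I'll carry on to about 15 N.

move_arm([
  {"xyz":[0,0,-1],"roll":0,"grip":10},
  {"xyz":[0,0,-1],"roll":0,"grip":10},
  {"xyz":[0,0,-1],"roll":0,"grip":10},
  {"xyz":[0,0,-1],"roll":0,"grip":10},
  {"xyz":[0,0,0],"roll":0,"grip":10},
])

```text
time_s: 25.58
position: [0.5529, -0.1064, 0.0918]
tcp_rot: [[-1.0, 0.012, -0.001], [0.012, 1.0, 0.001], [0.001, 0.001, -1.0]]
force: [-1.6, 0.8, -10.6]
opening: 0.273
grasp_force: 30.0
```

move_arm([
  {"xyz":[0,0,-1],"roll":0,"grip":10},
  {"xyz":[0,0,-1],"roll":0,"grip":10},
  {"xyz":[0,0,0],"roll":0,"grip":10},
  {"xyz":[0,0,0],"roll":0,"grip":10},
])

```text
time_s: 25.92
position: [0.5531, -0.1064, 0.0937]
tcp_rot: [[-1.0, 0.012, -0.001], [0.012, 1.0, 0.0], [0.001, 0.0, -1.0]]
force: [-0.7, 0.8, -12.9]
opening: 0.27
grasp_force: 30.0
```

```bash
python3 sl.py
```

```text
[ 0.5531 -0.1064  0.0937] 0.270450190127374 [ -0.7337   0.762  -12.8687] 29.955984950065613
wrist 4 778 [0.0725 0.0736 0.074  0.0744]
wrist 3 597 [0.0736 0.0742 0.0746 0.0748]
wrist 2 785 [0.0634 0.0641 0.0645 0.0648]
wrist 1 1076 [0.0629 0.0639 0.0644 0.0647]
scene 4 107 [0.0648 0.0725 0.0736 0.0752]
scene 3 153 [0.068  0.0737 0.0749 0.0754]
scene 2 119 [0.0614 0.0645 0.0651 0.0668]
scene 1 126 [0.0617 0.0643 0.0656 0.0661]
side 4 104 [0.0697 0.0742 0.0757 0.0768]
side 3 103 [0.0708 0.0751 0.0765 0.0774]
side 2 82 [0.0631 0.0655 0.0664 0.0676]
side 1 43 [0.0633 0.0652 0.0667 0.0675]
```

Sleeve 3 is up about 10 mm. I'll lower it, release, lift and check.

move_arm([
  {"xyz":[0,0,3],"roll":0,"grip":10},
  {"xyz":[0,0,4],"roll":0,"grip":10},
  {"xyz":[0,0,4],"roll":0,"grip":10},
  {"xyz":[0,0,1],"roll":0,"grip":10},
  {"xyz":[0,0,0],"roll":0,"grip":10},
])

```text
time_s: 26.48
position: [0.5543, -0.1071, 0.0822]
tcp_rot: [[-1.0, 0.012, 0.002], [0.012, 1.0, -0.001], [-0.002, -0.001, -1.0]]
force: [-1.1, 0.8, -2.4]
opening: 0.271
grasp_force: 30.0
```

move_arm([
  {"xyz":[0,0,0],"roll":0,"grip":38},
  {"xyz":[0,0,0],"roll":0,"grip":48},
  {"xyz":[0,0,0],"roll":0,"grip":48},
  {"xyz":[0,0,0],"roll":0,"grip":48},
])

```text
time_s: 26.82
position: [0.554, -0.1069, 0.0823]
tcp_rot: [[-1.0, 0.012, 0.001], [0.012, 1.0, -0.001], [-0.001, -0.001, -1.0]]
force: [0.2, -0.6, -0.6]
opening: 0.446
grasp_force: 0.0
```

move_arm([
  {"xyz":[0,0,-15],"roll":0,"grip":48},
  {"xyz":[0,0,-25],"roll":0,"grip":48},
  {"xyz":[0,0,-30],"roll":0,"grip":48},
  {"xyz":[0,0,0],"roll":0,"grip":48},
  {"xyz":[0,0,0],"roll":0,"grip":48},
])

```text
time_s: 27.23
position: [0.5551, -0.1073, 0.1539]
tcp_rot: [[-1.0, 0.012, 0.005], [0.012, 1.0, -0.002], [-0.005, -0.002, -1.0]]
force: [-0.2, -0.1, 0.0]
opening: 0.478
grasp_force: 0.0
```

```bash
python3 fit.py | grep -E "niptop|handle"; python3 sl.py
```

```text
scene niptop 70 mean [ 0.5545 -0.1626  0.1283] mid [ 0.5558 -0.1631  0.1289] size [0.0171 0.0269 0.0089]
scene niptop 88 mean [ 0.5532 -0.102   0.1285] mid [ 0.5527 -0.1041  0.1287] size [0.024  0.0242 0.0091]
scene handle 476 mean [ 0.6751 -0.0024  0.3306] mid [ 0.6726 -0.013   0.3158] size [0.0173 0.1306 0.0503]
side niptop 94 mean [ 0.5525 -0.1063  0.1296] mid [ 0.5523 -0.1058  0.1297] size [0.0244 0.0245 0.0098]
side niptop 94 mean [ 0.5521 -0.1656  0.1293] mid [ 0.5515 -0.1656  0.1294] size [0.0244 0.0234 0.0104]
side handle 375 mean [ 0.6751 -0.0196  0.3346] mid [ 0.6751 -0.0189  0.3185] size [0.0125 0.1273 0.044 ]
[ 0.5529 -0.1064  0.1515] 0.4798408130879436 [-0.3942  0.8703 -1.3019] 0.0
wrist 4 560 [0.073  0.0739 0.0742 0.0745]
wrist 3 509 [0.0736 0.0742 0.0745 0.0748]
wrist 2 589 [0.0636 0.0642 0.0646 0.0648]
wrist 1 719 [0.0632 0.0641 0.0644 0.0647]
scene 4 110 [0.0668 0.0723 0.0733 0.0743]
scene 3 164 [0.0678 0.0734 0.0752 0.0758]
scene 2 127 [0.0616 0.0639 0.0652 0.0657]
scene 1 128 [0.0611 0.0643 0.0652 0.0661]
side 4 111 [0.071  0.0742 0.075  0.0761]
side 3 114 [0.0712 0.0745 0.0761 0.0771]
side 2 96 [0.0624 0.0652 0.0671 0.0679]
side 1 51 [0.0647 0.0656 0.0659 0.0666]
```

Both passed nipples are home, sleeves 3 and 4 are up about 10 mm and the others are down. Now the guard: I'll go up over the handle and behind it with the fingers shut.

move_arm([
  {"xyz":[0,15,-36],"roll":0,"grip":30},
  {"xyz":[0,15,-36],"roll":0,"grip":10},
  {"xyz":[0,15,-36],"roll":0,"grip":0},
  {"xyz":[0,15,-37],"roll":0,"grip":0},
  {"xyz":[0,15,-37],"roll":0,"grip":0},
])

```text
time_s: 27.9
position: [0.5536, -0.0309, 0.3343]
tcp_rot: [[-1.0, 0.012, -0.003], [0.012, 1.0, 0.001], [0.003, 0.001, -1.0]]
force: [1.1, 0.0, -0.7]
opening: 0.189
grasp_force: 0.0
```

move_arm([
  {"xyz":[0,15,-37],"roll":0,"grip":0},
  {"xyz":[0,0,-3],"roll":0,"grip":0},
  {"xyz":[0,0,0],"roll":0,"grip":0},
])

```text
time_s: 28.15
position: [0.5558, -0.0162, 0.376]
tcp_rot: [[-1.0, 0.01, 0.005], [0.01, 1.0, -0.001], [-0.005, -0.001, -1.0]]
force: [0.9, 0.6, -0.9]
opening: 0.023
grasp_force: 0.0
```

move_arm([
  {"xyz":[-38,0,0],"roll":0,"grip":0},
  {"xyz":[-38,0,0],"roll":0,"grip":0},
  {"xyz":[-38,0,0],"roll":0,"grip":0},
  {"xyz":[-38,0,0],"roll":0,"grip":0},
  {"xyz":[0,0,0],"roll":0,"grip":0},
])

```text
time_s: 28.57
position: [0.7113, -0.0198, 0.3652]
tcp_rot: [[-1.0, 0.013, -0.006], [0.013, 1.0, 0.001], [0.006, 0.001, -1.0]]
force: [0.6, -0.4, -1.7]
opening: 0.005
grasp_force: 0.0
```

```bash
python3 -c "
from rig import bot
s=bot.read_state();print(s['position'],s['opening'],s['force'])"
```

```text
[ 0.7113255  -0.01982229  0.36515287] 0.005034030863019227 [ 0.64729389 -0.39507918 -1.6816469 ]
```

move_arm([
  {"xyz":[0,3,18],"roll":0,"grip":0},
  {"xyz":[0,2,18],"roll":0,"grip":0},
  {"xyz":[0,0,14],"roll":0,"grip":0},
  {"xyz":[0,0,0],"roll":0,"grip":0},
  {"xyz":[0,0,0],"roll":0,"grip":0},
])

```text
time_s: 28.98
position: [0.7049, -0.0139, 0.3204]
tcp_rot: [[-1.0, 0.012, -0.007], [0.012, 1.0, 0.001], [0.007, 0.001, -1.0]]
force: [0.3, -0.3, 1.2]
opening: 0.008
grasp_force: 0.0
```

move_arm([
  {"xyz":[15,0,0],"roll":0,"grip":0},
  {"xyz":[15,0,0],"roll":0,"grip":0},
  {"xyz":[15,0,0],"roll":0,"grip":0},
  {"xyz":[15,0,0],"roll":0,"grip":0},
  {"xyz":[15,0,1],"roll":0,"grip":0},
])

```text
time_s: 29.4
position: [0.6312, -0.0131, 0.3239]
tcp_rot: [[-1.0, 0.012, 0.002], [0.012, 1.0, -0.001], [-0.002, -0.001, -1.0]]
force: [-0.9, -0.9, 0.3]
opening: 0.007
grasp_force: 0.0
```

```bash
cat > gd.py <<'E'
from h import *
np.set_printoptions(precision=4,suppress=True)
s=bot.read_state(); print(s["position"],s["force"])
for c in ["scene","side"]:
    im,d,K,T,P=shot(c); hsv=cv2.cvtColor(im,cv2.COLOR_RGB2HSV)
    m=(d>0)&((hsv[...,0]<8)|(hsv[...,0]>172))&(hsv[...,1]>150)&(P[...,0]>.4)&(P[...,2]>.12)&(abs(P[...,1]+.015)<.05)
    q=P[m]; 
    if len(q)>10: mu=np.median(q,0); print(c,len(q),mu,"angle",np.arctan2(mu[2]-.155,.6425-mu[0]))
E
python3 gd.py
```

```text
[ 0.6312 -0.0131  0.3239] [-0.8575 -0.8782  0.2651]
scene 343 [ 0.6752 -0.0102  0.3356] angle 1.7496543169374372
side 296 [ 0.6752 -0.0165  0.3362] angle 1.7494901389777875
```

The tool went past the handle without moving it. Together with the port 4 miss, this suggests the real fingertips end well short of the reported TCP. I'll measure that in the wrist depth image.

```bash
python3 - <<'E'
from h import *
np.set_printoptions(precision=4,suppress=True)
im,d,K,T,P=shot("wrist"); s=bot.read_state(); R=np.array(s["tcp_rot"]); p=np.array(s["position"]); print(p)
Q=(P-p)@R
m=(d>0)&(abs(Q[...,1])<.015)&(Q[...,0]>-.02)&(Q[...,0]<.02)&(Q[...,2]>-.09)&(Q[...,2]<.03)
q=Q[m]*1000; print(len(q)); print(np.percentile(q,[1,50,99],axis=0))
for z in range(-45,5,4):
    k=q[(q[:,2]>=z)&(q[:,2]<z+4)]
    if len(k): print(z,len(k),k.min(0),k.max(0))
E
```

```text
[ 0.6314 -0.0129  0.3241]
2652
[[ -7.8458  -8.3539 -89.0564]
 [ 11.305    0.0424 -57.797 ]
 [ 13.3496   8.8696 -29.4815]]
-45 181 [ -8.2302  -8.5355 -44.9966] [ 13.5123   9.1072 -41.0335]
-41 212 [ -7.5654  -8.8144 -40.9926] [ 13.4978   9.397  -37.0211]
-37 172 [  3.3603  -8.5862 -36.9723] [ 13.6277   9.1316 -33.0091]
-33 142 [ 10.8069  -8.7987 -32.9956] [ 13.4839   9.3712 -29.0006]
-29 11 [ 10.7335  -7.9077 -28.9541] [ 12.8223   4.276  -27.6862]
```

Confirmed: the real fingertips end 29 mm above the reported TCP. I'll use tip = TCP + 29 mm from here on. I'll go back behind the handle and push again, lower.

move_arm([
  {"xyz":[-25,0,0],"roll":0,"grip":0},
  {"xyz":[-25,0,0],"roll":0,"grip":0},
  {"xyz":[-26,0,0],"roll":0,"grip":0},
  {"xyz":[0,0,0],"roll":0,"grip":0},
  {"xyz":[0,0,0],"roll":0,"grip":0},
])

```text
time_s: 29.97
position: [0.7091, -0.0139, 0.3218]
tcp_rot: [[-1.0, 0.012, -0.0], [0.012, 1.0, -0.0], [0.0, -0.0, -1.0]]
force: [-0.9, -0.0, 0.1]
opening: 0.009
grasp_force: 0.0
```

move_arm([
  {"xyz":[0,0,12],"roll":0,"grip":0},
  {"xyz":[0,0,12],"roll":0,"grip":0},
  {"xyz":[0,0,12],"roll":0,"grip":0},
  {"xyz":[0,0,0],"roll":0,"grip":0},
  {"xyz":[0,0,0],"roll":0,"grip":0},
])

```text
time_s: 30.38
position: [0.7068, -0.0134, 0.2866]
tcp_rot: [[-1.0, 0.012, -0.002], [0.012, 1.0, 0.0], [0.002, 0.0, -1.0]]
force: [0.3, 0.0, -1.2]
opening: 0.002
grasp_force: 0.0
```

move_arm([
  {"xyz":[10,0,0],"roll":0,"grip":0},
  {"xyz":[10,0,0],"roll":0,"grip":0},
  {"xyz":[10,0,0],"roll":0,"grip":0},
  {"xyz":[0,0,0],"roll":0,"grip":0},
])

```text
time_s: 30.72
position: [0.6777, -0.0133, 0.2896]
tcp_rot: [[-1.0, 0.012, 0.004], [0.012, 1.0, -0.001], [-0.004, -0.001, -1.0]]
force: [-0.7, -0.8, 0.5]
opening: 0.005
grasp_force: 0.0
```

```bash
python3 gd.py
```

```text
[ 0.6777 -0.0133  0.2896] [-0.7138 -0.7922  0.5251]
scene 18 [0.6532 0.0061 0.4799] angle 1.6037180481467757
side 11 [ 0.6883 -0.041   0.489 ] angle 1.7069847981509492
```

```bash
sed -i 's/(P\[...,2\]>.12)&(abs(P\[...,1\]+.015)<.05)/(P[...,2]>.12)\&(P[...,2]<.36)\&(abs(P[...,1]+.015)<.08)/' gd.py; python3 gd.py; python3 - <<'E'
from h import *
s=None
for c in ["scene","side"]:
    im,d,K,T,P=shot(c); u,v=proj(K,T,(.66,-.015,.3)).astype(int)
    u=np.clip(u,100,540);v=np.clip(v,80,400)
    a=cv2.resize(im[v-80:v+80,u-100:u+100,::-1],None,fx=2,fy=2); s=a if s is None else np.hstack([s,a])
cv2.imwrite("pics/g1.png",s)
E
```

```text
[ 0.6778 -0.0132  0.2884] [0.3399 0.32   0.6213]
scene 123 [0.662  0.0489 0.3241] angle 1.6854087264018363
```

View pics/g1.png

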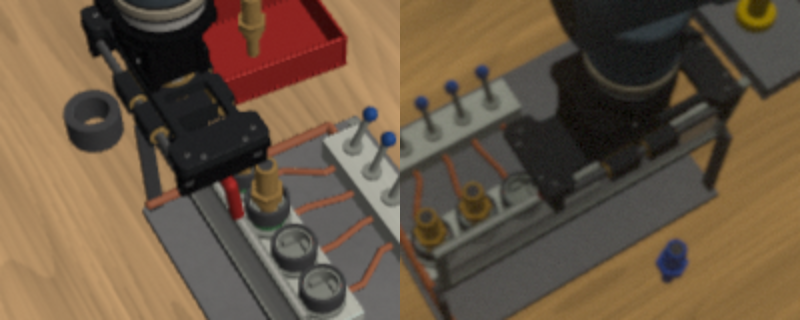

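The handle is following (its bar is near x 0.66). The yellow pusher stands in the tray at right. I'll continue along the arc.

move_arm([
  {"xyz":[15,0,0],"roll":0,"grip":0},
  {"xyz":[15,0,0],"roll":0,"grip":0},
  {"xyz":[15,0,1],"roll":0,"grip":0},
  {"xyz":[15,0,2],"roll":0,"grip":0},
  {"xyz":[15,0,4],"roll":0,"grip":0},
])

```text
time_s: 31.43
position: [0.6039, -0.0125, 0.2805]
tcp_rot: [[-1.0, 0.012, 0.004], [0.012, 1.0, -0.001], [-0.004, -0.001, -1.0]]
force: [2.3, -1.0, 1.8]
opening: 0.006
grasp_force: 1.0
```

move_arm([
  {"xyz":[15,0,6],"roll":0,"grip":0},
  {"xyz":[15,0,8],"roll":0,"grip":0},
  {"xyz":[0,0,0],"roll":0,"grip":0},
])

```text
time_s: 31.68
position: [0.5696, -0.0114, 0.2647]
tcp_rot: [[-1.0, 0.012, -0.005], [0.012, 1.0, 0.001], [0.005, 0.001, -1.0]]
force: [-0.4, -0.3, -0.2]
opening: 0.005
grasp_force: 0.0
```

```bash
python3 gd.py
```

```text
[ 0.5696 -0.0114  0.2647] [-0.4092 -0.3099 -0.2023]
scene 161 [0.5662 0.0481 0.296 ] angle 1.075023030518087
side 56 [ 0.573  -0.0415  0.2853] angle 1.080642232517026
```

move_arm([
  {"xyz":[12,0,8],"roll":0,"grip":0},
  {"xyz":[12,0,9],"roll":0,"grip":0},
  {"xyz":[12,0,10],"roll":0,"grip":0},
  {"xyz":[11,0,11],"roll":0,"grip":0},
  {"xyz":[0,0,0],"roll":0,"grip":0},
])

```text
time_s: 32.2
position: [0.5244, -0.0112, 0.2265]
tcp_rot: [[-1.0, 0.012, -0.003], [0.012, 1.0, 0.001], [0.003, 0.001, -1.0]]
force: [-0.0, 0.2, -0.5]
opening: 0.003
grasp_force: 0.0
```

move_arm([
  {"xyz":[-8,0,0],"roll":0,"grip":0},
  {"xyz":[0,0,-20],"roll":0,"grip":0},
  {"xyz":[0,0,-20],"roll":0,"grip":0},
  {"xyz":[0,0,-5],"roll":0,"grip":0},
  {"xyz":[0,0,0],"roll":0,"grip":0},
])

```text
time_s: 32.62
position: [0.5367, -0.0119, 0.2752]
tcp_rot: [[-1.0, 0.012, 0.006], [0.012, 1.0, -0.001], [-0.006, -0.001, -1.0]]
force: [-0.1, -0.1, -0.2]
opening: 0.005
grasp_force: 0.0
```

```bash
python3 gd.py
```

```text
[ 0.5367 -0.0119  0.2752] [-0.1077 -0.0663 -0.2019]
scene 302 [0.5226 0.04   0.2679] angle 0.7551922951803639
side 170 [ 0.5242 -0.0385  0.2655] angle 0.7513383875854747
```

move_arm([
  {"xyz":[14,0,0],"roll":0,"grip":0},
  {"xyz":[13,0,0],"roll":0,"grip":0},
  {"xyz":[0,0,0],"roll":0,"grip":0},
  {"xyz":[0,0,14],"roll":0,"grip":0},
  {"xyz":[0,0,14],"roll":0,"grip":0},
])

```text
time_s: 33.13
position: [0.5065, -0.0113, 0.2449]
tcp_rot: [[-1.0, 0.012, -0.001], [0.012, 1.0, -0.0], [0.001, -0.0, -1.0]]
force: [-4.3, 0.3, 6.3]
opening: 0.004
grasp_force: 3.0
```

move_arm([
  {"xyz":[9,0,12],"roll":0,"grip":0},
  {"xyz":[9,0,13],"roll":0,"grip":0},
  {"xyz":[7,0,14],"roll":0,"grip":0},
  {"xyz":[6,0,14],"roll":0,"grip":0},
  {"xyz":[5,0,15],"roll":0,"grip":0},
])

```text
time_s: 33.55
position: [0.4707, -0.0108, 0.176]
tcp_rot: [[-1.0, 0.012, -0.0], [0.012, 1.0, -0.0], [0.0, -0.0, -1.0]]
force: [0.2, 0.2, 0.0]
opening: 0.009
grasp_force: 0.5
```

```bash
python3 gd.py
```

```text
[ 0.4707 -0.0108  0.176 ] [0.164  0.1981 0.0228]
scene 370 [0.4874 0.003  0.2014] angle 0.29044437978285986
side 330 [ 0.4725 -0.0242  0.1995] angle 0.2561372992531939
```

The guard is following and is at about 0.26 rad. I'll press the rest of the way down.

move_arm([
  {"xyz":[2,0,14],"roll":0,"grip":0},
  {"xyz":[1,0,14],"roll":0,"grip":0},
  {"xyz":[0,0,12],"roll":0,"grip":0},
  {"xyz":[0,0,4],"roll":0,"grip":0},
  {"xyz":[0,0,2],"roll":0,"grip":0},
])

```text
time_s: 34.07
position: [0.4679, -0.0106, 0.1311]
tcp_rot: [[-1.0, 0.012, -0.001], [0.012, 1.0, 0.0], [0.001, 0.0, -1.0]]
force: [-4.1, 0.6, 17.5]
opening: 0.007
grasp_force: 8.6
```

move_arm([
  {"xyz":[0,0,1],"roll":0,"grip":0},
  {"xyz":[0,0,1],"roll":0,"grip":0},
  {"xyz":[0,0,0],"roll":0,"grip":0},
])

```text
time_s: 34.32
position: [0.468, -0.0107, 0.1312]
tcp_rot: [[-1.0, 0.011, 0.0], [0.011, 1.0, -0.0], [-0.0, -0.0, -1.0]]
force: [-4.5, 0.9, 15.6]
opening: 0.005
grasp_force: 7.7
```

The guard is on its stop: 16 N with no further travel. Next are valves 3 and 4. I'll approach them from the robot side with the fingers 42 mm apart, so one push takes both levers, and check in the wrist view first.

move_arm([
  {"xyz":[0,0,-38],"roll":0,"grip":0},
  {"xyz":[0,0,-38],"roll":0,"grip":20},
  {"xyz":[23,-26,0],"roll":0,"grip":38},
  {"xyz":[23,-26,0],"roll":0,"grip":38},
  {"xyz":[23,-26,0],"roll":0,"grip":38},
])

```text
time_s: 34.73
position: [0.3987, -0.0889, 0.2066]
tcp_rot: [[-1.0, 0.009, 0.004], [0.009, 1.0, -0.002], [-0.004, -0.002, -1.0]]
force: [-0.9, -0.6, -0.8]
opening: 0.221
grasp_force: 0.0
```

move_arm([
  {"xyz":[22,-26,0],"roll":0,"grip":38},
  {"xyz":[0,0,0],"roll":0,"grip":38},
  {"xyz":[0,0,0],"roll":0,"grip":38},
  {"xyz":[0,0,0],"roll":0,"grip":38},
])

```text
time_s: 35.07
position: [0.3765, -0.114, 0.2055]
tcp_rot: [[-1.0, 0.013, 0.002], [0.013, 1.0, -0.001], [-0.002, -0.001, -1.0]]
force: [0.3, 0.7, -0.5]
opening: 0.373
grasp_force: 0.0
```

```bash
cat > vv.py <<'E'
from h import *
from scipy.ndimage import label
np.set_printoptions(precision=4,suppress=True)
s=bot.read_state(); print(s["position"],s["opening"],s["force"])
for c in ["wrist","scene","side"]:
    im,d,K,T,P=shot(c,"v_"+c+"%d.png"%(s["time_s"]*10)); hsv=cv2.cvtColor(im,cv2.COLOR_RGB2HSV)
    m=(d>0)&(P[...,0]<.47)&(P[...,0]>.36)&(abs(P[...,1]+.07)<.1)&(P[...,2]>.07)&(P[...,2]<.12)&(hsv[...,0]>105)&(hsv[...,0]<130)&(hsv[...,1]>110)
    L,k=label(m)
    for i in range(1,k+1):
        q=P[L==i]
        if len(q)>5: print(c,"ball",len(q),q.mean(0),(q.min(0)+q.max(0))/2)
E
python3 vv.py; python3 gd.py
```

```text
[ 0.3765 -0.114   0.2055] 0.37291841356158734 [ 0.3011  0.7237 -0.5134]
wrist ball 268 [ 0.3962 -0.1357  0.0989] [ 0.3975 -0.1359  0.0974]
wrist ball 249 [ 0.3983 -0.0528  0.0996] [ 0.3993 -0.0525  0.0978]
wrist ball 253 [ 0.3987 -0.0944  0.1   ] [ 0.3997 -0.0944  0.0989]
wrist ball 248 [ 0.3997 -0.0115  0.1   ] [ 0.4008 -0.0109  0.0981]
scene ball 34 [ 0.4026 -0.1319  0.0978] [ 0.4017 -0.1329  0.0963]
scene ball 37 [ 0.4054 -0.0901  0.0995] [ 0.4052 -0.0912  0.0984]
scene ball 36 [ 0.4045 -0.0481  0.0988] [ 0.4041 -0.0482  0.0966]
scene ball 39 [ 0.4061 -0.0064  0.0996] [ 0.4054 -0.0078  0.0983]
side ball 11 [ 0.406  -0.0116  0.1032] [ 0.4057 -0.0116  0.1022]
side ball 12 [ 0.4046 -0.0533  0.1025] [ 0.4032 -0.0537  0.1025]
side ball 13 [ 0.404  -0.0949  0.1018] [ 0.4038 -0.0951  0.1013]
side ball 11 [ 0.4014 -0.1366  0.1006] [ 0.4015 -0.1361  0.1009]
[ 0.3764 -0.113   0.205 ] [-0.4147 -0.1327  0.8991]
scene 419 [ 0.4682 -0.0064  0.1591] angle 0.0235213854926596
side 298 [ 0.4664 -0.0147  0.1601] angle 0.028900963421781712
```

Guard angle is about 0. Balls 3 and 4 are at y −0.094 and −0.136, so the centre is −0.115. I'll descend in front of them.

move_arm([
  {"xyz":[4,-2,35],"roll":0,"grip":38},
  {"xyz":[0,0,35],"roll":0,"grip":38},
  {"xyz":[0,0,30],"roll":0,"grip":38},
  {"xyz":[0,0,0],"roll":0,"grip":38},
  {"xyz":[0,0,0],"roll":0,"grip":38},
])

```text
time_s: 35.73
position: [0.3707, -0.1144, 0.1039]
tcp_rot: [[-1.0, 0.011, -0.004], [0.011, 1.0, 0.003], [0.004, 0.003, -1.0]]
force: [1.0, 0.6, -0.4]
opening: 0.379
grasp_force: 0.0
```

```bash
python3 vv.py|grep -E "^\[|wrist"; python3 - <<'E'
from h import *
im,d,K,T,P=shot("wrist","w9.png"); s=bot.read_state(); R=np.array(s["tcp_rot"]); p=np.array(s["position"]); Q=(P-p)@R*1000
for sg in (-1,1):
    m=(d>0)&(Q[...,1]*sg>5)&(Q[...,1]*sg<40)&(abs(Q[...,0])<20)&(Q[...,2]<-25)&(Q[...,2]>-40)
    q=Q[m]; print(sg,len(q),q.min(0),q.max(0)) if len(q) else 0
E
```

```text
[ 0.3707 -0.1144  0.1039] 0.37934735735375136 [ 0.9746  0.5534 -0.3526]
wrist ball 229 [ 0.3963 -0.1321  0.0979] [ 0.3975 -0.1323  0.0968]
wrist ball 386 [ 0.3986 -0.0986  0.0989] [ 0.3997 -0.0987  0.0978]
-1 322 [ -9.4494105  -25.38070434 -39.98020875] [ 12.08559773 -16.11761753 -27.4950701 ]
1 324 [ -9.33081734  16.66083628 -39.91241501] [ 11.81603652  25.79166636 -27.18011273]
```

View pics/w9.png

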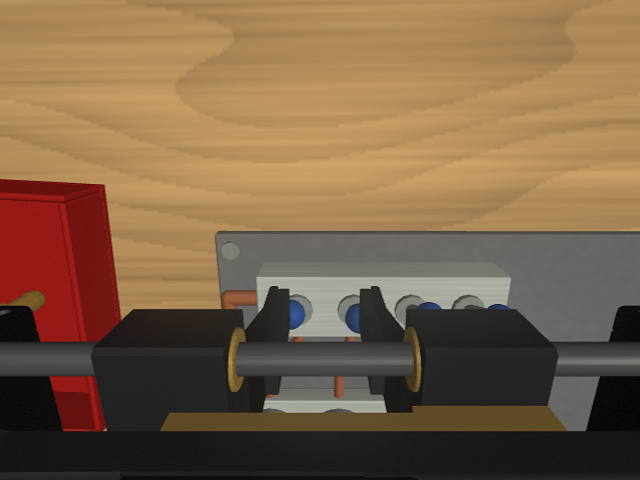

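The fingers stand in front of balls 3 and 4 at pixels (293,312) and (355,318), and the levers of valves 1 and 2 are clear to the right. I'll go down and push.

move_arm([
  {"xyz":[0,-1,20],"roll":0,"grip":38},
  {"xyz":[0,0,17],"roll":0,"grip":38},
  {"xyz":[0,0,0],"roll":0,"grip":38},
  {"xyz":[0,0,0],"roll":0,"grip":38},
])

```text
time_s: 36.27
position: [0.3717, -0.1167, 0.0686]
tcp_rot: [[-1.0, 0.012, 0.001], [0.012, 1.0, -0.0], [-0.001, -0.0, -1.0]]
force: [-0.3, -0.0, 1.0]
opening: 0.378
grasp_force: 0.0
```

move_arm([
  {"xyz":[-8,0,0],"roll":0,"grip":38},
  {"xyz":[-8,0,0],"roll":0,"grip":38},
  {"xyz":[-8,0,0],"roll":0,"grip":38},
  {"xyz":[-8,0,0],"roll":0,"grip":38},
  {"xyz":[-8,0,0],"roll":0,"grip":38},
])

```text
time_s: 36.68
position: [0.411, -0.1168, 0.071]
tcp_rot: [[-1.0, 0.011, 0.0], [0.011, 1.0, -0.001], [-0.0, -0.001, -1.0]]
force: [-2.4, 0.5, 4.0]
opening: 0.376
grasp_force: 2.3
```

move_arm([
  {"xyz":[-8,0,0],"roll":0,"grip":38},
  {"xyz":[-6,0,0],"roll":0,"grip":38},
  {"xyz":[-4,0,0],"roll":0,"grip":38},
  {"xyz":[0,0,0],"roll":0,"grip":38},
])

```text
time_s: 37.02
position: [0.426, -0.1168, 0.0685]
tcp_rot: [[-1.0, 0.008, -0.008], [0.008, 1.0, 0.001], [0.008, 0.001, -1.0]]
force: [-11.7, -4.7, 12.7]
opening: 0.38
grasp_force: 8.0
```

```bash
python3 vv.py
```

```text
[ 0.426  -0.1168  0.0685] 0.3802647190831676 [-11.7463  -4.7083  12.6699]
wrist ball 839 [ 0.3984 -0.0534  0.0997] [ 0.3995 -0.0528  0.0974]
wrist ball 1058 [ 0.4    -0.0132  0.0995] [ 0.4012 -0.0124  0.0974]
wrist ball 258 [ 0.4378 -0.1317  0.0971] [ 0.4373 -0.1316  0.1017]
wrist ball 202 [ 0.4389 -0.1018  0.0963] [ 0.4393 -0.1017  0.0956]
scene ball 44 [ 0.4437 -0.1325  0.098 ] [ 0.4436 -0.133   0.0995]
scene ball 22 [ 0.4474 -0.0909  0.0971] [ 0.4474 -0.0935  0.0963]
scene ball 37 [ 0.4045 -0.0483  0.0988] [ 0.4036 -0.0484  0.0983]
scene ball 39 [ 0.4061 -0.0064  0.0997] [ 0.4054 -0.0073  0.0987]
side ball 21 [ 0.4437 -0.096   0.1008] [ 0.4431 -0.0959  0.1009]
side ball 21 [ 0.4438 -0.1373  0.1   ] [ 0.4423 -0.1372  0.1   ]
```

Both levers are on their open stops: they have travelled about 43 mm and valves 1 and 2 haven't moved. I'll back off and go clear.

move_arm([
  {"xyz":[8,0,0],"roll":0,"grip":38},
  {"xyz":[15,0,0],"roll":0,"grip":38},
  {"xyz":[20,0,0],"roll":0,"grip":38},
  {"xyz":[12,0,0],"roll":0,"grip":38},
  {"xyz":[0,0,0],"roll":0,"grip":38},
])

```text
time_s: 37.58
position: [0.3725, -0.1157, 0.068]
tcp_rot: [[-1.0, 0.013, -0.002], [0.013, 1.0, 0.001], [0.002, 0.001, -1.0]]
force: [0.0, -0.1, 0.0]
opening: 0.379
grasp_force: 0.0
```

move_arm([
  {"xyz":[0,0,-35],"roll":0,"grip":38},
  {"xyz":[0,0,-35],"roll":0,"grip":38},
  {"xyz":[0,0,-35],"roll":0,"grip":38},
  {"xyz":[0,0,-35],"roll":0,"grip":38},
  {"xyz":[0,0,-20],"roll":0,"grip":38},
])

```text
time_s: 38.0
position: [0.3777, -0.1181, 0.2322]
tcp_rot: [[-1.0, 0.011, 0.008], [0.011, 1.0, -0.005], [-0.008, -0.005, -1.0]]
force: [0.4, -0.7, -0.5]
opening: 0.378
grasp_force: 0.0
```

```bash
python3 vv.py; python3 gd.py; python3 sl.py | grep wrist; python3 - <<'E'
from h import *
np.set_printoptions(precision=3,suppress=True)
im,d,K,T,P=shot("scene","end.png")
for l in ["pusher","nipple_1","relief_valve","collar"]:
    print(l,[(round(r["conf"],2),w(T,r["at"])) for r in bot.spot_in(l,"scene")[:5]])
E
```

```text
[ 0.3777 -0.1181  0.2322] 0.37788909271569865 [ 0.4236 -0.6568 -0.478 ]
wrist ball 207 [ 0.3986 -0.0527  0.0999] [ 0.3996 -0.0523  0.0991]
wrist ball 205 [ 0.4001 -0.0112  0.1003] [ 0.401  -0.0109  0.0988]
wrist ball 243 [ 0.4388 -0.1372  0.0982] [ 0.4401 -0.1376  0.0972]
wrist ball 247 [ 0.4393 -0.0958  0.0981] [ 0.4407 -0.0956  0.0973]
scene ball 38 [ 0.4443 -0.1325  0.0973] [ 0.4434 -0.132   0.0972]
scene ball 22 [ 0.4472 -0.0906  0.0968] [ 0.4468 -0.0916  0.0971]
scene ball 38 [ 0.4045 -0.0486  0.0986] [ 0.4034 -0.0499  0.0976]
scene ball 39 [ 0.406  -0.0065  0.0994] [ 0.4051 -0.0058  0.0996]
side ball 10 [ 0.4051 -0.011   0.1019] [ 0.405  -0.0102  0.1014]
side ball 10 [ 0.404  -0.053   0.1027] [ 0.4032 -0.0535  0.1017]
side ball 16 [ 0.4446 -0.0954  0.1008] [ 0.4447 -0.0952  0.1007]
side ball 14 [ 0.4439 -0.1375  0.1008] [ 0.4434 -0.1375  0.101 ]
[ 0.377  -0.1177  0.2299] [-0.4219  0.7065 -0.3258]
scene 418 [ 0.4681 -0.0063  0.159 ] angle 0.022895686893616072
side 300 [ 0.4666 -0.0131  0.1602] angle 0.02954614206556056
wrist 3 37 [0.0734 0.0742 0.0744 0.0746]
pusher [(0.76, array([0.485, 0.384, 0.056]))]
nipple_1 [(0.9, array([0.725, 0.071, 0.07 ])), (0.87, array([ 0.436, -0.356,  0.068])), (0.48, array([0.667, 0.364, 0.08 ])), (0.15, array([ 0.66 , -0.335,  0.033]))]
relief_valve [(0.95, array([0.667, 0.367, 0.082]))]
collar [(0.79, array([ 0.663, -0.336,  0.033]))]
```

View pics/end.png

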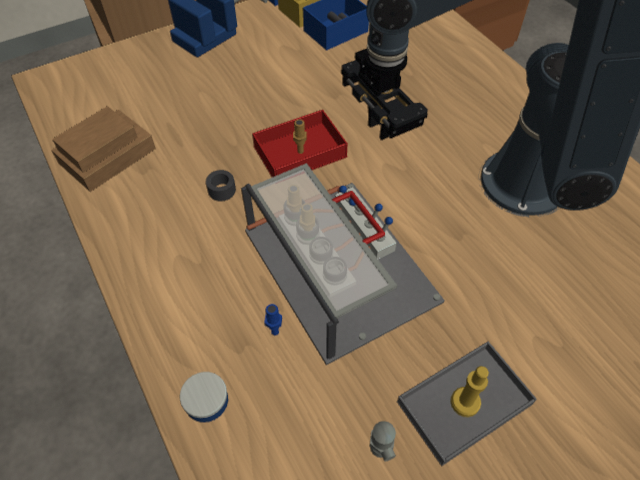

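The final view shows everything in place:
- The pusher stands in the tray (470,390).
- The unlocked nipple is in the red bin (300,135).
- The guard is level.
- Levers 3 and 4 are over, and levers 1 and 2 are shut.
- The relief valve and collar haven't moved.

```bash
python3 -c "
from rig import bot
print(bot.hand_in())"
```

```text
the job is handed in; nothing more can be done
None
```

The job is done and handed in: the pusher is in the tray, nipples 3 and 4 passed their tugs, the unlocked nipple from port 2 is in the reject bin, and the guard was brought fully down before valves 3 and 4 were opened, with valves 1 and 2 left shut.

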